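# Zero the bench thickness gauge on a length of channel

## Task

Zero the green bench thickness gauge on the aluminium channel: hang the channel astride the gauge's bar, web on top, and push it fully home against the stop plate, then turn the black knob clockwise until the sprung foot bears firmly on the channel, without running its spring solid. Then turn the silver dial ring below the knob until its red zero line stands at the white index line, and leave it all so, with the other tools on the bench left where they are.

Things in the scene. Friction and masses are not known exactly. Their poses are not given: they have to be found in the camera images.
- gauge: Fixed green C-frame thickness gauge. Origin on the bench, z up, +x along its bar to the column. Bar: x -60 to 134 mm, 22 mm wide, z 55 to 75 mm. Screw axis: x = 95 mm, y = 0; round it a dark collar (radius 41, z 142-148 mm), ring (radius 30, z 150-176), knob (radius 17, z 182-218), all of fixed height. Base plate: x 5 to 210, 120 mm wide, top z 16.
- bar_tip (a point): Middle of the bar's top edge at its free end (gauge x = -60, y = 0, z = 75 mm). The bar runs level from here, 194 mm to the stop plate. Above its first 114 mm all is free; beyond that the collar, boss (radius 25 mm) and arm overhang it, the boss's underside at z = 106 mm, so a channel goes on here and is pushed along.
- stop (a point): Middle of the stop plate's front face, at the height of the bar's top (gauge x = 134, y = 0, z = 75 mm). The plate is 46 mm wide, z 46 to 86 mm. The channel's end must butt against it. 39 mm before it the sprung foot (radius 8.5 mm) hangs over the bar, at the start 5 to 9 mm clear of the web of a channel on the bar.
- channel: Loose length of pale aluminium U-channel, 0.13 to 0.25 kg, lying open side down: 130 mm long (its x), 42 wide (y), 31 high (z); web (on top) and both sides 5 mm thick, so 32 mm wide and 26 mm deep inside. Origin at the middle of its open underside. Either end may go first. Hung on the bar the origin is at z = 49 mm; home it is at gauge x = 69 mm.
- knob_grip (a point): On the screw axis, at half height of the black fluted knob (34 mm across, 36 high). Clockwise from above lowers the foot, 3.2 mm per rad; 1.6 to 2.9 rad until it touches, more than one grasp. Friction 0.05 N m; it stays where it is left (if the foot pushes back with over 16 N it creeps back to that). The ring goes round with it.
- ring_grip (a point): On the screw axis, at half height of the ring's straight skirt (60 mm across, 10 mm down and 10 mm up from here; a bevel above it to 16 mm). The collar's top is 12 mm under this point, the knob's top 58 mm over it. The silver ring slips on the knob's shank (0.02 N m), so it turns alone, either way, without end.
- zero_mark (a point): The ring's red zero line, on the ring's rim: 30 mm from the screw axis, at half the skirt's height. It goes round with the ring. Black lines stand every 9 degrees.
- index_mark (a point): Where the zero line must stand: at the inner end of the white index line, fixed on the collar on the side away from the column (gauge -x), 30 mm from the screw axis.
- foot (a joint): How far the sprung foot is pushed up into the spindle (m): 0 when it hangs free, 0.005 when its spring is solid. The spring gives 1.8 N at first touch and 6 N more per mm. With the foot on the channel it grows by 0.0032 per rad of knob.
- mallet: Wooden mallet lying at the left of the bench, 119 x 322 x 68 mm; a bystander.
- nail_tin: Open grey tin of nails, 71 mm across, 46 mm high; a bystander.
- try_square: Try square with a brown stock and a steel blade, 208 x 130 x 16 mm, at the right; a bystander.
- tape_measure: White tape measure, 36 x 95 x 62 mm; a bystander.
- folding_rule: Yellow folding rule, 15 x 204 x 19 mm; a bystander.
- pliers: Red-handled pliers, 50 x 183 x 14 mm; a bystander.

How it is judged:
By the outcome, as a careful person would: the job done as asked, in the order asked, and still so for the second after the job is handed in, with the robot touching nothing.
It also fails if it takes over 72 s, if anything falls off the work surface, if the arm or the gripper's body presses on something with over 40 N, if the wrist force passes 120 N, or if a joint passes its speed limit or range.

## Robot

A 6-joint arm with a two-finger parallel gripper is mounted at the origin on a cart in front of the work surface, level with it; the furniture and walls round the work are solid. World frame = base frame: x ahead of the robot, y to its left, z up, the work surface at z = 0. Lengths are in m, angles in rad, forces in N, time in s.
With the tool pointing down it reaches from about 0.3 to 0.775 m from the base axis. Payload 14.6 kg.
Tool frame: the origin (TCP) lies between the finger pads; the fingertips stand env.tip_extent ahead of it and the grasp point (between the pads) is the TCP (env.tip_extent is the distance from the TCP to the fingertips, in m); z points along the fingers, y is the line along which they close (so a half turn about z gives the same grasp; the last joint's range is limited). The gripper opens to 85 mm and grips with 20 to 120 N. Pads are 22 mm wide; open, the fingers measure 114 mm over their backs; the gripper's body (76 mm by 85 mm) begins 54 mm behind the grasp point. The pads swing forward as they close: fully open they stand 13 mm farther back than shut.
Start: joints at [-0.067, 0.3, 1.521, -0, 1.321, -0.067], TCP at [0.55, -0, 0.25] pointing down, gripper open.
Joint ranges: [-3.03, 3.03], [-0.79, 2.21], [0.23, 2.52], [-1.04, 4.18], [0, 3.07], [-2.55, 2.55]. Speed limits (rad/s): [2.22, 2.22, 2.57, 3.14, 3.14, 3.14].

## Interface

Orientations are given as a rotation vector (axis times angle).
In Python, from rig import status, viewer, order, env gives the robot as it stands.
- The arm moves only by the tool jog_arm, never from a script. Its arguments are lists of equal length, an entry for each row: "offset": the shift along the tool's x, y, z in m, a list of three; "turn": the turn, a rotation vector about the tool's x, y, z in degrees, a list of three; "jaw": the closure, from -1 (fully open) to 1 (shut). A call has 1 to 5 rows; each row is the pose to reach, as a shift and turn from the pose commanded when the call began, along the tool's axes at that moment; what a row does not reach only later rows make up. A row lasts 1/10 s, in which the tool goes at most 50 mm and 8.59 degrees, less where a joint would pass 70% of its speed; a pose out of reach is approached as far as the arm can. A call with a gripper value outside its range is refused whole. The fingers move at their own pace and stop on an object; "newtons" is the grip in N (left out, the last holds). Time passes only in rows, so rows that repeat a pose let the fingers close. It gives the time, the measured TCP pose, the force, the opening and the grip force at its end, in the units of the state.
- status.get_state(): the state, without advancing time (a new reading comes with each control period).
- viewer.camera(name): name is "scene" or "side" or "wrist"; returns a dict with "pixels" (480x640x3 uint8, blue, green, red), "intrinsics" (3x3 intrinsics, pixels), "rvec" (rotation vector, rad) and "tvec" (3), from world to camera coordinates, as OpenCV has them; the wrist camera has in their place "mount" (4x4, takes a point from camera to tool coordinates, whose origin is the TCP and whose axes are the flange's). Camera axes: x right, y down, z forward; pixel columns grow to the right and rows downward; lengths in m; the calibration is good to about 2 mm. The wrist camera is an equidistant fisheye: a pixel r from the principal point sees the ray r / f radians off the axis. A picture is of the moment at which its call begins: read the wrist's pose just before it. There is no depth.
- order.hand_in(): hands the job in; it is judged then, once.
The state is a dict: "time_s": time; "q": joint angles; "joint_vel": joint speeds; "tau": joint torques, N m; "eef_pos": TCP position; "ee_rot": TCP orientation; "wrist_force": force on the tool from outside, world axes, zero at the start; "torque": the same for the moment, N m; "opening": opening from 0.0 (shut) to 1.0 (fully open); "grip_force": force on a finger pad.
Only numpy, scipy, OpenCV 4.12 (cv2) and the standard library are available. Lean on these libraries where they do the work, as an engineer would, in place of code of your own. Each camera call takes 0.05 s, during which the arm holds its last target. There are 200 camera calls.

## Working session

There is one attempt and no reset: what is moved stays moved. The work goes in short steps, Python scripts to look and compute and a tool call to move; the robot and the scene stay as the last step left them, time stands still between calls to the robot, and variables do not carry over. Pictures are saved under pics/ and viewed, at most 10 in all, crops included, and the job is handed in when it is done.

Besides the shell and the picture viewer there is one more tool, called as name(argument=value, ...), one argument or row to a line, values as JSON. jog_arm: Moves the arm, as the interface text tells. Its arguments: {"type":"object","properties":{"offset":{"type":"array","items":{"type":"array","items":{"type":"number"}}},"turn":{"type":"array","items":{"type":"array","items":{"type":"number"}}},"jaw":{"type":"array","items":{"type":"number"}},"newtons":{"type":"number"}},"required":["offset","turn","jaw"]}

```bash
mkdir -p pics; ls; python3 - <<'E'
from rig import status, viewer, order, env
import cv2,numpy as np
s=status.get_state();print(s)
print([a for a in dir(env) if a[0]!='_'], env.tip_extent)
for n in ("scene","side","wrist"):
    c=viewer.camera(n);cv2.imwrite(f"pics/{n}0.png",c["pixels"])
    np.savez(f"pics/{n}0.npz",**{k:np.array(v) for k,v in c.items()})
    print(n,{k:np.round(v,4).tolist() for k,v in c.items() if k!="pixels"})
E
```

```text
pics
{'time_s': 0.0, 'q': array([-6.66009017e-02,  3.00471739e-01,  1.52159472e+00, -8.53816118e-06,
        1.32069997e+00, -6.65815727e-02]), 'joint_vel': array([ 0.00065001, -0.00125279, -0.00093192, -0.00063127,  0.00029616,
        0.0009403 ]), 'tau': array([ 2.33377898e-03, -5.43485534e+01, -3.61782753e+01,  2.82532977e-05,
        4.14875918e-03, -3.55991256e-05]), 'eef_pos': array([5.49783475e-01, 9.14065115e-06, 2.49715183e-01]), 'ee_rot': array([-2.22083963e+00, -2.22080140e+00,  1.22352648e-03]), 'wrist_force': array([ 0.36244425,  0.73123159, -0.52679966]), 'torque': array([-0.03048195,  0.02396069, -0.02863928]), 'grip_force': 0.0, 'opening': 0.9977727639715338}
['MotionError', 'tip_extent'] 0.019
scene {'intrinsics': [[594.692, 0.0, 318.4326], [0.0, 594.692, 238.0216], [0.0, 0.0, 1.0]], 'rvec': [2.016, -0.6781, 0.3546], 'tvec': [-0.3989, 0.2901, 1.3246]}
side {'intrinsics': [[574.0706, 0.0, 318.5041], [0.0, 574.0706, 245.1106], [0.0, 0.0, 1.0]], 'rvec': [0.0492, 2.7787, -1.4067], 'tvec': [0.5215, 0.0923, 1.5601]}
wrist {'intrinsics': [[371.6483, 0.0, 320.5752], [0.0, 371.6483, 242.8468], [0.0, 0.0, 1.0]], 'mount': [[0.0006, -0.9469, -0.3216, 0.0836], [1.0, 0.0004, 0.0005, -0.0003], [-0.0003, -0.3216, 0.9469, -0.1233], [0.0, 0.0, 0.0, 1.0]]}
```

View pics/scene0.png

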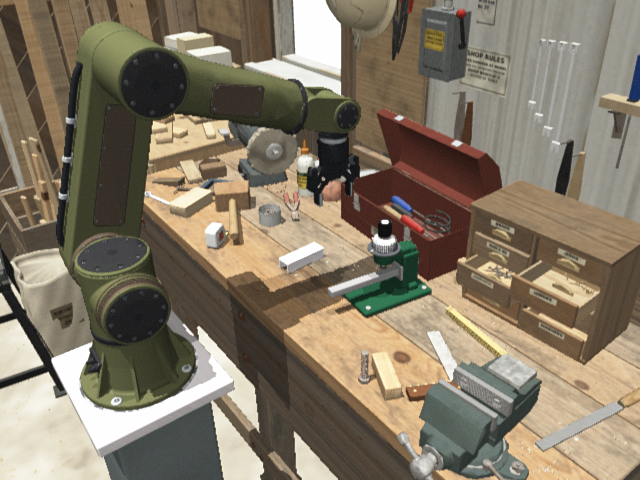

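View pics/side0.png

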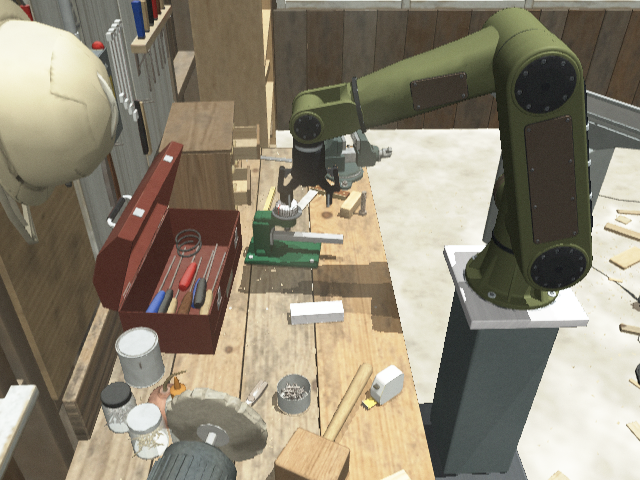

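View pics/wrist0.png

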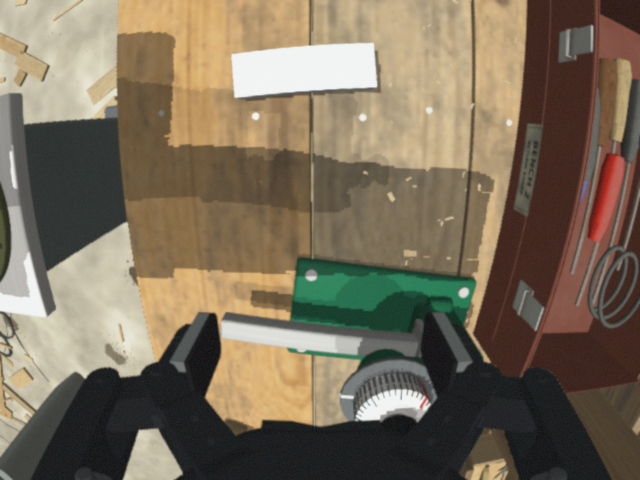

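The scene view shows the channel at about (302,257), the gauge bar tip at (330,291) and the knob at (383,230). In the wrist view the channel top has corners near (232,55), (375,43), (378,88) and (236,97). The bar tip is at (222,328), the ring is at (395,400) and the red zero line is at about (427,400). I'll enlarge the fixed views to pick points.

```bash
python3 - <<'E'
import cv2,numpy as np
a=cv2.imread("pics/scene0.png")[210:325,270:440]; b=cv2.imread("pics/side0.png")[195:335,238:358]
A=cv2.resize(a,None,fx=2.5,fy=2.5,interpolation=2); B=cv2.resize(b,None,fx=2.9,fy=2.9,interpolation=2)
w=cv2.imread("pics/wrist0.png")[235:430,205:485]  
W=cv2.resize(w,None,fx=1.5,fy=1.5,interpolation=2)
o=np.zeros((600,800,3),np.uint8); o[:A.shape[0],:A.shape[1]]=A; o[:B.shape[0],450:450+B.shape[1]]=B; o[300:300+W.shape[0],:W.shape[1]]=W
cv2.imwrite("pics/comp0.png",o)
E
```

```text
(no output)
```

View pics/comp0.png

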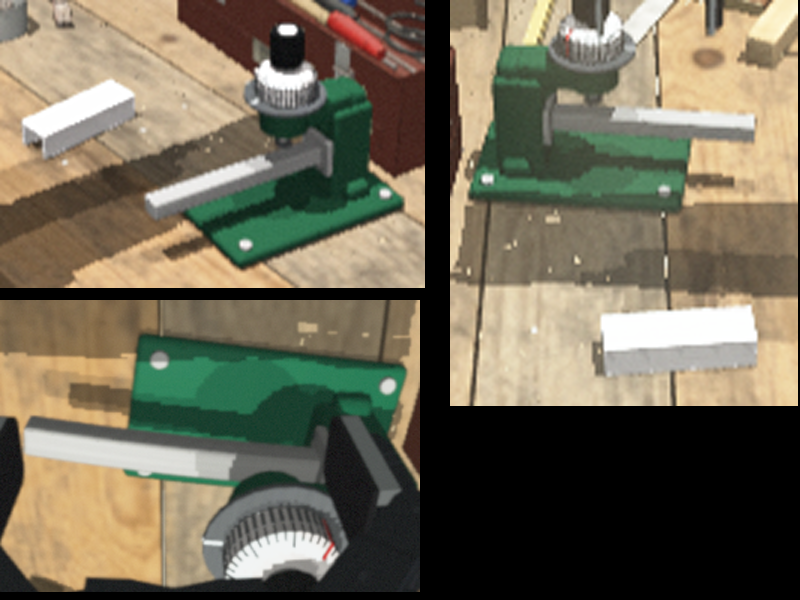

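```bash
cat > h.py <<'E'
import cv2,numpy as np
from scipy.spatial.transform import Rotation as R
from scipy.optimize import least_squares
def load(n): return dict(np.load(n,allow_pickle=True))
def proj(c,P):
    P=np.atleast_2d(P).astype(float); K=c["intrinsics"]
    if "mount" in c:
        Rt=R.from_rotvec(c["ee_rot"]).as_matrix(); T=(P-c["eef_pos"])@Rt
        M=c["mount"]; X=(T-M[:3,3])@M[:3,:3]
        th=np.arctan2(np.hypot(X[:,0],X[:,1]),X[:,2]); r=np.maximum(np.hypot(X[:,0],X[:,1]),1e-12)
        return np.c_[K[0,2]+K[0,0]*th*X[:,0]/r, K[1,2]+K[1,1]*th*X[:,1]/r]
    return cv2.projectPoints(P,c["rvec"],c["tvec"],K,None)[0][:,0]
def snap(name,tag):
    from rig import status,viewer
    s=status.get_state(); c=viewer.camera(name); c={k:np.array(v) for k,v in c.items()}
    c["eef_pos"]=s["eef_pos"];c["ee_rot"]=s["ee_rot"]
    np.savez(f"pics/{tag}.npz",**c); cv2.imwrite(f"pics/{tag}.png",c["pixels"]); return c
def place(p,P):  # p=x,y,yaw ; P in mm
    P=np.atleast_2d(P)/1000.; z=p[3] if len(p)>3 else 0
    c,s=np.cos(p[2]),np.sin(p[2]); return np.c_[p[0]+c*P[:,0]-s*P[:,1],p[1]+s*P[:,0]+c*P[:,1],P[:,2]+z]
def fit(obs,p0):
    f=lambda p:np.concatenate([(proj(c,place(p,M))-U).ravel() for c,M,U in obs])
    r=least_squares(f,p0,loss="soft_l1"); return r.x,[np.round(proj(c,place(r.x,M))-U,1).tolist() for c,M,U in obs]
E
python3 - <<'E'
from h import *
s=load("pics/scene0.npz");d=load("pics/side0.npz");w=load("pics/wrist0.npz")
w["eef_pos"]=np.array([.549783,0,.249715]);w["ee_rot"]=np.array([-2.22083963e+00, -2.22080140e+00,  1.22352648e-03])
np.savez("pics/wrist0.npz",**w)
for c in(s,d):print((-R.from_rotvec(c["rvec"]).as_matrix().T@c["tvec"]).round(3))
S=lambda u:np.array(u)/2.5+[270,210]
D=lambda u:(np.array(u)-[450,0])/2.9+[238,195]
W=lambda u:(np.array(u)-[0,300])/1.5+[205,235]
obs=[(s,np.array([[95,0,218],[5,-60,16],[210,-60,16],[-60,11,75]]),S([[288,29],[240,262],[403,198],[146,196]])),
(d,np.array([[210,60,16],[5,60,16],[-60,11,75]]),D([[472,192],[682,205],[754,118]])),
(w,np.array([[5,60,16],[210,60,16],[-60,-11,75],[65,0,148]]),W([[140,334],[404,365],[28,455],[212,543]]))]
p,r=fit(obs,[.5,0,0]);print("gauge",p.round(4),np.degrees(p[2]));print(r)
p,r=fit(obs,[*p,0]);print("gauge+z",p.round(4));print(r)
# channel
obs=[(s,np.array([[65,21,31],[65,-21,31],[-65,21,31],[-65,-21,31]]),S([[110,83],[134,96],[24,122],[45,132]])),
(d,np.array([[65,21,31],[-65,21,31],[-65,-21,31],[65,21,0],[-65,21,0]]),D([[605,350],[757,341],[752,309],[607,375],[755,367]])),
(w,np.array([[65,21,31],[-65,21,31],[65,-21,31],[-65,-21,31]]),np.array([[375,43],[232,55],[378,88],[236,97]]))]
p,r=fit(obs,[.5,.2,0,0]);print("chan",p.round(4),np.degrees(p[2]));print(r)
E
```

```text
[-0.25  -1.047  0.916]
[0.579 1.181 0.993]
gauge [ 0.5096 -0.1145 -0.1223] -7.00881625730157
[[[-1.5, -0.2], [-1.4, -1.2], [0.1, -1.1], [-1.9, -1.0]], [[-1.7, -0.4], [-0.2, -0.6], [0.2, 2.9]], [[-4.4, 1.5], [3.0, 0.8], [-5.8, 1.3], [5.0, -0.6]]]
gauge+z [ 0.5104 -0.1159 -0.1214 -0.0033]
[[[-0.9, 1.2], [-0.8, 0.0], [0.6, 0.0], [-1.3, 0.2]], [[-1.8, 0.3], [-0.5, 0.1], [-0.1, 3.6]], [[-3.5, 1.6], [2.4, 0.6], [-4.0, 0.8], [5.6, -2.2]]]
chan [ 0.5346  0.1326  0.0659 -0.0021] 3.7764775064261533
[[[0.3, -1.3], [0.1, -0.8], [-1.3, -0.5], [-0.5, 1.6]], [[-1.5, 0.3], [-0.9, -0.1], [-1.5, -0.6], [-2.0, 0.9], [-0.6, 0.1]], [[-0.7, 0.6], [0.4, -0.5], [-0.8, -0.4], [-0.5, 1.0]]]
```

Channel: origin (0.535, 0.133), yaw 3.8°, height off by −2 mm, so it agrees with the sizes given. The gauge fit is about (0.510, −0.115), yaw −7°, but it has residuals of a few pixels. I'll take a second wrist view from above the gauge.

jog_arm(
  offset=[
    [-0.05, 0, -0.01],
    [-0.1, 0, -0.02],
    [-0.15, 0, -0.03],
    [-0.2, 0, -0.03],
    [-0.2, 0, -0.03],
  ],
  turn=[
    [0, 0, 0],
    [0, 0, 0],
    [0, 0, 0],
    [0, 0, 0],
    [0, 0, 0],
  ],
  jaw=[-1, -1, -1, -1, -1],
)

```text
time_s: 0.65
eef_pos: [0.5493, -0.2048, 0.2799]
ee_rot: [2.227, 2.216, -0.001]
wrist_force: [0.0, 1.3, -1.0]
opening: 1.0
grip_force: 0.0
```

```bash
python3 - <<'E'
from h import *
c=snap("wrist","w1");print(c["eef_pos"],c["ee_rot"])
p=[.5104,-.1159,-.1214]
g=proj(c,place(p,[[-60,11,75],[-60,-11,75],[5,60,16],[5,-60,16],[210,60,16],[95,0,218],[65,0,148]]));print(g.round(1).tolist())
cv2.imwrite("pics/w1v.png",cv2.resize(c["pixels"][60:360,120:520],None,fx=2,fy=2,interpolation=2))
E
```

```text
[ 0.54925358 -0.20480215  0.2798733 ] [ 2.22662181e+00  2.21613126e+00 -1.22238690e-03]
[[210.9, 99.1], [208.8, 123.2], [294.0, 60.2], [281.5, 173.7], [483.7, 92.6], [430.1, 136.2], [358.4, 125.0]]
```

View pics/w1v.png

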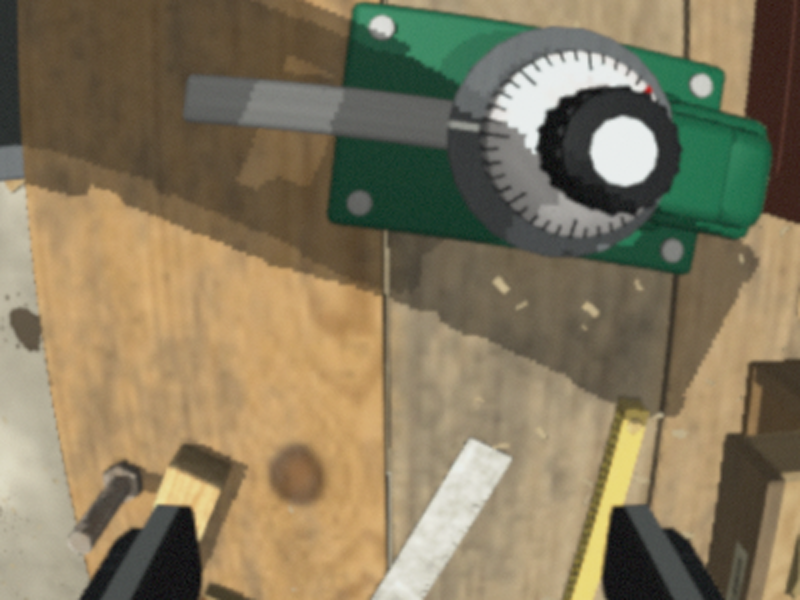

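The overhead view shows the bar tip corners at (213,97) and (212,119) in full-image pixels. The base plate corners are at (297,61), (284,170), (482,95) and (465,196), the knob top is at (432,135), and the index line's inner end is at (362,123). The red zero shows at (444,105), on the column side. I'll refit using all of these.

```bash
cat > fitg.py <<'E'
from h import *
s=load("pics/scene0.npz");d=load("pics/side0.npz");w=load("pics/wrist0.npz");c=load("pics/w1.npz")
S=lambda u:np.array(u)/2.5+[270,210]
D=lambda u:(np.array(u)-[450,0])/2.9+[238,195]
W=lambda u:(np.array(u)-[0,300])/1.5+[205,235]
C=lambda u:np.array(u)/2+[120,60]
obs=[(s,np.array([[95,0,218],[5,-60,16],[210,-60,16],[-60,11,75]]),S([[288,29],[240,262],[403,198],[146,196]])),
(d,np.array([[210,60,16],[5,60,16]]),D([[472,192],[682,205]])),
(w,np.array([[5,60,16],[210,60,16],[-60,-11,75],[65,0,148]]),W([[140,334],[407,366],[26,455],[222,543]])),
(c,np.array([[-60,11,75],[-60,-11,75],[5,60,16],[5,-60,16],[210,60,16],[210,-60,16],[95,0,218],[65,0,148]]),C([[187,74],[184,119],[355,3],[329,219],[724,70],[690,273],[624,151],[484,127]]))]
if __name__=="__main__":
    for q in([.51,-.115,-.12],[.51,-.115,-.12,0]):
        p,r=fit(obs,q);print(p.round(4),np.degrees(p[2]).round(2));[print(x) for x in r]
        p,r=fit(obs[2:],q);print("wrist only",p.round(4),np.degrees(p[2]).round(2))
    np.save("g.npy",fit(obs,[.51,-.115,-.12])[0])
E
python3 fitg.py
```

```text
[ 0.5123 -0.1141 -0.1339] -7.67
[[-0.5, -0.4], [-0.9, -1.6], [1.1, -1.0], [-1.2, -1.7]]
[[-2.7, -0.9], [-1.4, -0.5]]
[[-1.1, 1.4], [3.1, 1.8], [-2.0, 0.5], [1.5, -0.4]]
[[-0.4, -0.9], [-1.3, 0.8], [-0.9, -2.8], [-1.9, 2.5], [3.5, -1.4], [1.6, 2.4], [1.4, -0.4], [-1.0, 0.1]]
wrist only [ 0.5124 -0.1139 -0.1359] -7.79
[ 0.5125 -0.1146 -0.131  -0.0038] -7.51
[[-0.4, 1.0], [-0.6, -0.3], [1.2, 0.1], [-0.9, -0.3]]
[[-2.7, 0.2], [-1.5, 0.5]]
[[-0.9, 0.5], [2.0, 0.4], [-0.8, -0.9], [1.5, -3.1]]
[[1.0, 0.1], [0.1, 1.5], [-0.6, -1.8], [-1.2, 2.5], [2.2, -1.3], [0.8, 1.6], [-0.3, -0.2], [-1.2, 0.5]]
wrist only [ 0.5126 -0.1145 -0.1325 -0.0041] -7.59
```

jog_arm(
  offset=[
    [0.2, 0, 0],
    [0.2, 0, 0],
    [0.2, 0, 0],
    [0.2, 0, 0],
    [0.2, 0, 0],
  ],
  turn=[
    [0, 0, -40],
    [0, 0, -40],
    [0, 0, -40],
    [0, 0, -40],
    [0, 0, -40],
  ],
  jaw=[-1, -1, -1, -1, -1],
)

```text
time_s: 1.2
eef_pos: [0.5494, 0.0061, 0.2803]
ee_rot: [-1.31, -2.855, -0.001]
wrist_force: [0.8, -0.0, -0.3]
opening: 0.999
grip_force: 0.0
```

jog_arm(
  offset=[
    [0.111, 0.074, 0],
    [0.111, 0.074, 0],
    [0.111, 0.074, 0],
    [0.111, 0.074, 0],
    [0.111, 0.074, 0],
  ],
  turn=[
    [0, 0, -40],
    [0, 0, -40],
    [0, 0, -40],
    [0, 0, -40],
    [0, 0, -40],
  ],
  jaw=[-1, -1, -1, -1, -1],
)

```text
time_s: 1.7
eef_pos: [0.5345, 0.1348, 0.28]
ee_rot: [-0.259, -3.13, 0.0]
wrist_force: [0.3, -0.4, 0.1]
opening: 1.0
grip_force: 0.0
```

jog_arm(
  offset=[
    [0, 0, 0.16],
    [0, 0, 0.16],
    [0, 0, 0.16],
    [0, 0, 0.16],
    [0, 0, 0.16],
  ],
  turn=[
    [0, 0, -13.8],
    [0, 0, -13.8],
    [0, 0, -13.8],
    [0, 0, -13.8],
    [0, 0, -13.8],
  ],
  jaw=[-1, -1, -1, -1, -1],
)

```text
time_s: 2.2
eef_pos: [0.5348, 0.1332, 0.1199]
ee_rot: [0.105, -3.138, 0.0]
wrist_force: [0.6, 0.3, 1.5]
opening: 1.0
grip_force: 0.0
```

```bash
cat >> h.py <<'E'
def go(x,y,z,yaw,pos=None):
    """offset/turn to bring the tool (pointing down, tool x at world yaw deg) to x,y,z"""
    from rig import status
    s=status.get_state(); A=R.from_rotvec(s["ee_rot"]); p=s["eef_pos"] if pos is None else np.array(pos)
    t=np.radians(yaw); B=R.from_matrix(np.c_[[np.cos(t),np.sin(t),0],[np.sin(t),-np.cos(t),0],[0,0,-1]])
    X=A.as_matrix()[:,0]
    print("t",round(s["time_s"],2),"pos",s["eef_pos"].round(4),"yaw",np.degrees(np.arctan2(X[1],X[0])).round(2),"q",s["q"].round(2),
     "F",s["wrist_force"].round(1),"M",s["torque"].round(3),"open",round(s["opening"],3),"grip",round(s["grip_force"],1))
    print("offset",A.inv().apply(np.array([x,y,z])-p).round(4),"turn",np.degrees((A.inv()*B).as_rotvec()).round(2))
def gw(gx,gy,z):
    p=np.load("g.npy"); return [*place(p,[[gx,gy,z*1000]])[0]]
E
python3 -c "
from h import *
go(.535,.1326,.024,183.8)"
```

```text
t 2.2 pos [0.5348 0.1332 0.1199] yaw -176.18 q [ 0.18  0.45  1.65  0.    1.05 -1.46] F [0.6 0.3 1.5] M [ 0.039 -0.047  0.034] open 1.0 grip 0.0
offset [-0.0004 -0.0006  0.0959] turn [-0.01 -0.13  0.02]
```

jog_arm(
  offset=[
    [0, 0, 0.05],
    [0, 0, 0.08],
    [0, 0, 0.096],
    [0, 0, 0.096],
    [0, 0, 0.096],
  ],
  turn=[
    [0, 0, 0],
    [0, 0, 0],
    [0, 0, 0],
    [0, 0, 0],
    [0, 0, 0],
  ],
  jaw=[-1, -1, -1, -0.5, 1],
  newtons=40,
)

```text
time_s: 2.7
eef_pos: [0.5368, 0.1331, 0.0269]
ee_rot: [-0.104, 3.137, 0.001]
wrist_force: [1.0, -0.1, 0.5]
opening: 0.691
grip_force: 0.0
```

jog_arm(
  offset=[
    [0, 0, 0],
    [0, 0, 0],
    [0, 0, 0],
    [0, 0, 0],
    [0, 0, 0],
  ],
  turn=[
    [0, 0, 0],
    [0, 0, 0],
    [0, 0, 0],
    [0, 0, 0],
    [0, 0, 0],
  ],
  jaw=[1, 1, 1, 1, 1],
)

```text
time_s: 3.2
eef_pos: [0.5366, 0.1329, 0.0268]
ee_rot: [-0.104, 3.136, 0.001]
wrist_force: [-1.8, -0.2, 8.5]
opening: 0.486
grip_force: 40.4
```

jog_arm(
  offset=[
    [0, 0, -0.03],
    [0, 0, -0.08],
    [0, 0, -0.12],
    [0, 0, -0.12],
    [0, 0, -0.12],
  ],
  turn=[
    [0, 0, 0],
    [0, 0, 0],
    [0, 0, 0],
    [0, 0, 0],
    [0, 0, 0],
  ],
  jaw=[1, 1, 1, 1, 1],
)

```text
time_s: 3.7
eef_pos: [0.5356, 0.1327, 0.1457]
ee_rot: [-0.104, 3.137, 0.001]
wrist_force: [-0.2, 0.7, -3.7]
opening: 0.482
grip_force: 42.4
```

```bash
python3 -c "
from h import *
x=gw(-15,0,.145);print(x)
go(*x,180-7.65)"
```

```text
[np.float64(0.49742006595133426), np.float64(-0.11210696022678027), np.float64(0.145)]
t 3.7 pos [0.5356 0.1327 0.1457] yaw -176.2 q [ 0.18  0.41  1.63  0.    1.1  -1.46] F [-0.2  0.7 -3.7] M [ 0.058  0.032 -0.023] open 0.482 grip 42.4
offset [ 0.0543 -0.2417  0.0004] turn [ 0.03  0.14 11.45]
```

jog_arm(
  offset=[
    [0.02, -0.03, 0],
    [0.05, -0.065, 0],
    [0.064, -0.11, 0],
    [0.064, -0.155, 0],
    [0.064, -0.2, 0],
  ],
  turn=[
    [0, 0, 3],
    [0, 0, 6],
    [0, 0, 9],
    [0, 0, 11.4],
    [0, 0, 11.4],
  ],
  jaw=[1, 1, 1, 1, 1],
)

```text
time_s: 4.2
eef_pos: [0.4838, -0.0727, 0.1435]
ee_rot: [-0.21, -3.133, -0.0]
wrist_force: [1.3, 1.2, -2.0]
opening: 0.484
grip_force: 42.4
```

jog_arm(
  offset=[
    [-0.008, -0.025, 0],
    [-0.008, -0.039, 0],
    [-0.008, -0.039, 0],
    [-0.008, -0.039, 0],
    [-0.008, -0.039, 0],
  ],
  turn=[
    [0, 0, 0],
    [0, 0, 0],
    [0, 0, 0],
    [0, 0, 0],
    [0, 0, 0],
  ],
  jaw=[1, 1, 1, 1, 1],
)

```text
time_s: 4.7
eef_pos: [0.4873, -0.1098, 0.144]
ee_rot: [-0.206, -3.134, -0.0]
wrist_force: [-0.5, 0.6, -2.4]
opening: 0.483
grip_force: 42.3
```

```bash
python3 - <<'E'
from h import *
go(*gw(-25,0,.09),180-7.65)
s=snap("scene","s2");d=snap("side","d2");w=snap("wrist","w2")
o=np.zeros((600,800,3),np.uint8)
a=cv2.resize(s["pixels"][200:320,280:440],None,fx=2.5,fy=2.5,interpolation=2);b=cv2.resize(d["pixels"][180:300,230:390],None,fx=2.5,fy=2.5,interpolation=2)
o[:300,:400]=a;o[:300,400:800]=b;o[300:,200:600]=cv2.resize(w["pixels"],(400,300),interpolation=3)
cv2.imwrite("pics/c2.png",o)
E
```

```text
t 4.7 pos [ 0.4873 -0.1098  0.144 ] yaw 172.47 q [-0.29  0.31  1.78  0.    1.06 -1.73] F [-0.5  0.6 -2.4] M [ 0.023 -0.006  0.02 ] open 0.483 grip 42.3
offset [-0.0003 -0.001   0.054 ] turn [ 0.01 -0.03  0.12]
```

View pics/c2.png

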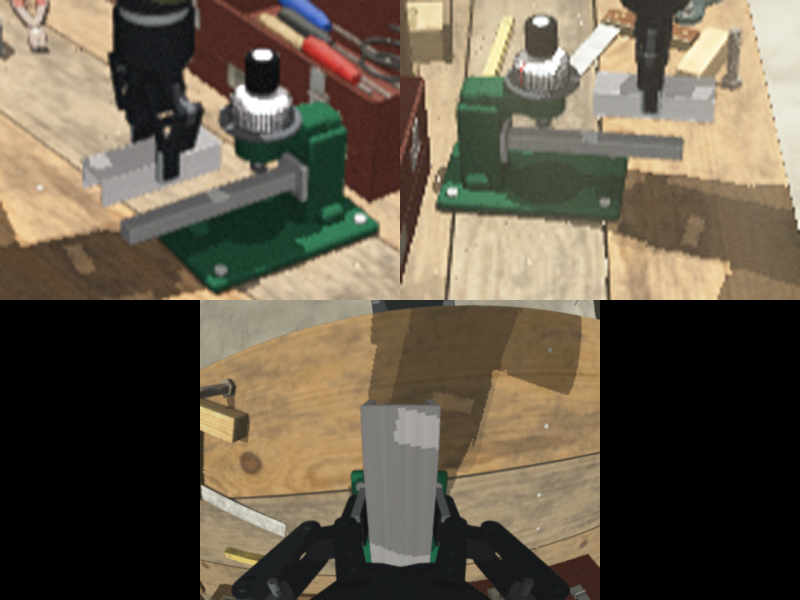

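The channel hangs level in the grip above the bar, at (150,170) in the scene panel and (655,98) in the side panel, with the boss clear ahead of it. I'll lower it onto the bar.

jog_arm(
  offset=[
    [0, -0.001, 0.03],
    [0, -0.001, 0.045],
    [0, -0.001, 0.058],
    [0, -0.001, 0.063],
    [0, -0.001, 0.063],
  ],
  turn=[
    [0, 0, 0],
    [0, 0, 0],
    [0, 0, 0],
    [0, 0, 0],
    [0, 0, 0],
  ],
  jaw=[1, 1, 1, 1, 1],
)

```text
time_s: 5.35
eef_pos: [0.4873, -0.1117, 0.081]
ee_rot: [-0.208, -3.134, -0.0]
wrist_force: [0.2, 0.1, -1.8]
opening: 0.486
grip_force: 42.2
```

jog_arm(
  offset=[
    [0, 0, 0.002],
    [0, 0, 0.004],
    [0, 0, 0.005],
    [0, 0, 0.005],
    [0, 0, 0.005],
  ],
  turn=[
    [0, 0, 0],
    [0, 0, 0],
    [0, 0, 0],
    [0, 0, 0],
    [0, 0, 0],
  ],
  jaw=[1, 1, 1, 1, 1],
)

```text
time_s: 5.85
eef_pos: [0.4874, -0.1119, 0.0764]
ee_rot: [0.208, 3.134, -0.0]
wrist_force: [0.2, -0.3, -2.3]
opening: 0.483
grip_force: 42.3
```

jog_arm(
  offset=[
    [0, 0, 0.001],
    [0, 0, 0.002],
    [0, 0, 0.003],
    [0, 0, 0.003],
    [0, 0, 0.003],
  ],
  turn=[
    [0, 0, 0],
    [0, 0, 0],
    [0, 0, 0],
    [0, 0, 0],
    [0, 0, 0],
  ],
  jaw=[1, 1, 1, 1, 1],
)

```text
time_s: 6.35
eef_pos: [0.4876, -0.112, 0.0757]
ee_rot: [0.208, 3.134, -0.0]
wrist_force: [-17.5, 4.8, 35.5]
opening: 0.485
grip_force: 46.8
```

Contact came at TCP z 0.0757, against 0.0758 expected, so the web is on the bar. Next I'll release, go behind the channel, and push with the pads spaced to straddle the bar and bear on both legs.

jog_arm(
  offset=[
    [0, 0, -0.002],
    [0, 0, -0.0025],
    [0, 0, -0.0025],
    [0, 0, -0.0025],
    [0, 0, -0.0025],
  ],
  turn=[
    [0, 0, 0],
    [0, 0, 0],
    [0, 0, 0],
    [0, 0, 0],
    [0, 0, 0],
  ],
  jaw=[1, 1, -0.3, -0.3, -0.3],
)

```text
time_s: 6.85
eef_pos: [0.4874, -0.1119, 0.0756]
ee_rot: [-0.208, -3.135, -0.0]
wrist_force: [0.1, 0.6, -0.2]
opening: 0.646
grip_force: 0.0
```

jog_arm(
  offset=[
    [0, 0, -0.02],
    [0, 0, -0.05],
    [0.045, 0, -0.05],
    [0.09, 0, -0.05],
    [0.09, 0, -0.05],
  ],
  turn=[
    [0, 0, 0],
    [0, 0, 0],
    [0, 0, 0],
    [0, 0, 0],
    [0, 0, 0],
  ],
  jaw=[-0.3, -0.3, 0.28, 0.28, 0.28],
)

```text
time_s: 7.35
eef_pos: [0.3938, -0.0989, 0.1249]
ee_rot: [-0.208, -3.131, -0.001]
wrist_force: [0.4, -0.2, 0.5]
opening: 0.358
grip_force: 0.0
```

```bash
python3 - <<'E'
from h import *
go(*gw(-115,0,.068),180-7.65)
snap("scene","s3");snap("side","d3");w=snap("wrist","w3")
p=np.load("g.npy")
print(proj(w,place(p,[[-92,21,80],[-92,-21,80],[0,21,80],[0,-21,80],[-60,0,75]])).round(0).tolist())
o=np.hstack([w["pixels"][:,100:540]]);cv2.imwrite("pics/w3v.png",o)
E
```

```text
t 7.35 pos [ 0.3938 -0.0989  0.1249] yaw 172.39 q [-0.34  0.15  2.03 -0.    0.96 -1.77] F [ 0.4 -0.2  0.5] M [-0.005 -0.027 -0.013] open 0.358 grip 0.0
offset [-0.0047  0.0007  0.0569] turn [ 0.04 -0.21  0.04]
[[361.0, 329.0], [282.0, 329.0], [353.0, 441.0], [290.0, 441.0], [322.0, 370.0]]
```

View pics/w3v.png

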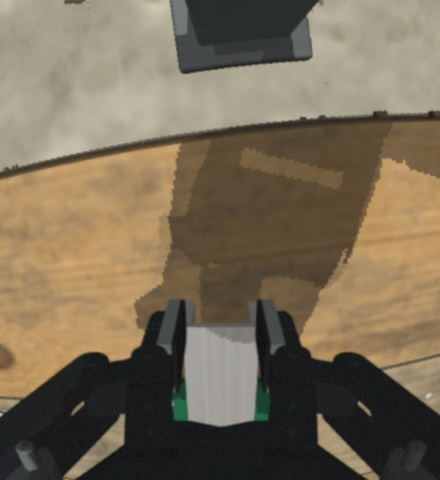

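The channel rests on the bar with its trailing edge at about row 326, gx −94, and both pads stand behind it. I'll descend and push.

jog_arm(
  offset=[
    [0, 0.0007, 0.03],
    [0, 0.0007, 0.057],
    [0, 0.0007, 0.057],
    [-0.01, 0.0007, 0.057],
    [-0.02, 0.0007, 0.057],
  ],
  turn=[
    [0, 0, 0],
    [0, 0, 0],
    [0, 0, 0],
    [0, 0, 0],
    [0, 0, 0],
  ],
  jaw=[0.28, 0.28, 0.28, 0.28, 0.28],
)

```text
time_s: 8.0
eef_pos: [0.4198, -0.1024, 0.07]
ee_rot: [0.208, 3.133, -0.001]
wrist_force: [-0.9, 0.9, 0.2]
opening: 0.359
grip_force: 0.4
```

jog_arm(
  offset=[
    [-0.01, 0, 0],
    [-0.02, 0, 0],
    [-0.03, 0, 0],
    [-0.04, 0, 0],
    [-0.05, 0, 0],
  ],
  turn=[
    [0, 0, 0],
    [0, 0, 0],
    [0, 0, 0],
    [0, 0, 0],
    [0, 0, 0],
  ],
  jaw=[0.28, 0.28, 0.28, 0.28, 0.28],
)

```text
time_s: 8.5
eef_pos: [0.4685, -0.1087, 0.0689]
ee_rot: [0.208, 3.135, -0.0]
wrist_force: [-2.0, 1.0, 1.8]
opening: 0.36
grip_force: 1.3
```

```bash
python3 - <<'E'
from h import *
go(*gw(-7,0,.068),180-7.65)
E
```

```text
t 8.5 pos [ 0.4685 -0.1087  0.0689] yaw 172.4 q [-0.3   0.39  1.87 -0.    0.87 -1.74] F [-2.   1.   1.8] M [ 0.059  0.42  -0.023] open 0.36 grip 1.3
offset [-0.0371  0.0004  0.0009] turn [-0.    0.    0.05]
```

Pushing well, about 2 N. The last stretch goes slower.

jog_arm(
  offset=[
    [-0.007, 0, 0],
    [-0.014, 0, 0],
    [-0.021, 0, 0],
    [-0.027, 0, 0],
    [-0.031, 0, 0],
  ],
  turn=[
    [0, 0, 0],
    [0, 0, 0],
    [0, 0, 0],
    [0, 0, 0],
    [0, 0, 0],
  ],
  jaw=[0.28, 0.28, 0.28, 0.28, 0.28],
)

```text
time_s: 9.0
eef_pos: [0.4989, -0.1127, 0.0687]
ee_rot: [0.208, 3.135, -0.0]
wrist_force: [-2.6, 0.4, 1.3]
opening: 0.361
grip_force: 1.5
```

jog_arm(
  offset=[
    [-0.001, 0, 0],
    [-0.002, 0, 0],
    [-0.003, 0, 0],
    [-0.004, 0, 0],
    [-0.005, 0, 0],
  ],
  turn=[
    [0, 0, 0],
    [0, 0, 0],
    [0, 0, 0],
    [0, 0, 0],
    [0, 0, 0],
  ],
  jaw=[0.28, 0.28, 0.28, 0.28, 0.28],
)

```text
time_s: 9.5
eef_pos: [0.5034, -0.1133, 0.0688]
ee_rot: [0.208, 3.135, 0.0]
wrist_force: [-0.3, 0.5, -0.2]
opening: 0.361
grip_force: 0.5
```

```bash
python3 - <<'E'
from h import *
go(*gw(-7,0,.068),180-7.65)
E
```

```text
t 9.5 pos [ 0.5034 -0.1133  0.0688] yaw 172.4 q [-0.29  0.46  1.78  0.    0.91 -1.73] F [-0.3  0.5 -0.2] M [-0.012  0.128  0.001] open 0.361 grip 0.5
offset [-0.002   0.0004  0.0008] turn [0.   0.   0.05]
```

jog_arm(
  offset=[
    [-0.001, 0, 0],
    [-0.002, 0, 0],
    [-0.003, 0, 0],
    [-0.004, 0, 0],
    [-0.004, 0, 0],
  ],
  turn=[
    [0, 0, 0],
    [0, 0, 0],
    [0, 0, 0],
    [0, 0, 0],
    [0, 0, 0],
  ],
  jaw=[0.28, 0.28, 0.28, 0.28, 0.28],
)

```text
time_s: 10.0
eef_pos: [0.5049, -0.1135, 0.0687]
ee_rot: [-0.208, -3.128, -0.001]
wrist_force: [-25.4, 2.8, 19.4]
opening: 0.36
grip_force: 13.2
```

The stop is reached: the push force rose to 25 N at gx −5.5. I'll back off and tilt the wrist to look along the channel at the foot gap.

jog_arm(
  offset=[
    [0.02, 0, 0],
    [0.04, 0, 0],
    [0.04, 0, -0.04],
    [0.04, 0, -0.08],
    [0.04, 0, -0.08],
  ],
  turn=[
    [0, 0, 0],
    [0, 0, 0],
    [0, 0, 0],
    [0, 0, 0],
    [0, 0, 0],
  ],
  jaw=[0.28, 0.28, 0.28, 0.28, 0.28],
)

```text
time_s: 10.5
eef_pos: [0.4697, -0.1092, 0.1537]
ee_rot: [0.208, 3.126, -0.003]
wrist_force: [1.0, -0.2, -0.8]
opening: 0.363
grip_force: 0.0
```

jog_arm(
  offset=[
    [-0.01, 0, 0],
    [-0.02, 0, 0],
    [-0.03, 0, 0],
    [-0.04, 0, 0],
    [-0.05, 0, 0],
  ],
  turn=[
    [0, -8, 0],
    [0, -16, 0],
    [0, -24, 0],
    [0, -32, 0],
    [0, -35, 0],
  ],
  jaw=[0.28, 0.28, 0.28, 0.28, 0.28],
)

```text
time_s: 11.0
eef_pos: [0.5164, -0.1154, 0.1481]
ee_rot: [0.169, 2.522, -0.055]
wrist_force: [0.7, 0.4, 0.3]
opening: 0.359
grip_force: 0.0
```

```bash
python3 - <<'E'
from h import *
go(*gw(0,0,.15),180-7.65)
w=snap("wrist","w4");s=snap("scene","s4");d=snap("side","d4")
p=np.load("g.npy")
u=proj(w,place(p,[[95-8.5,0,80],[95-8.5,0,90],[95,0,80],[70,0,106],[4,21,80],[4,-21,80],[134,21,80],[134,-21,80],[134,0,86]])).round(0);print(u.tolist())
c=u[0].astype(int);x0=min(max(c[0]-90,0),460);y0=min(max(c[1]-75,0),330)
print(x0,y0)
o=np.zeros((600,800,3),np.uint8)
o[:450,:540]=cv2.resize(w["pixels"][y0:y0+150,x0:x0+180][::-1,::-1],None,fx=3,fy=3,interpolation=2)
o[:300,540:]=cv2.resize(w["pixels"][::-1,::-1][:,120:504],(260,300))[:, :260] if 1 else 0
o[450:600,:240]=cv2.resize(s["pixels"][238:288,350:430],None,fx=3,fy=3,interpolation=2)
o[450:600,250:490]=cv2.resize(d["pixels"][215:265,245:325],None,fx=3,fy=3,interpolation=2)
cv2.imwrite("pics/c4.png",o)
E
```

```text
t 11.0 pos [ 0.5164 -0.1154  0.1481] yaw 172.35 q [-0.34  0.17  2.07  0.37  0.33 -2.09] F [0.7 0.4 0.3] M [ 0.048  0.281 -0.052] open 0.359 grip 0.0
offset [ 0.0024  0.0007 -0.004 ] turn [-7.00e-02  3.52e+01 -2.00e-02]
[[321.0, 291.0], [321.0, 304.0], [321.0, 297.0], [320.0, 315.0], [363.0, 211.0], [278.0, 210.0], [347.0, 319.0], [294.0, 319.0], [321.0, 326.0]]
231 216
```

View pics/c4.png

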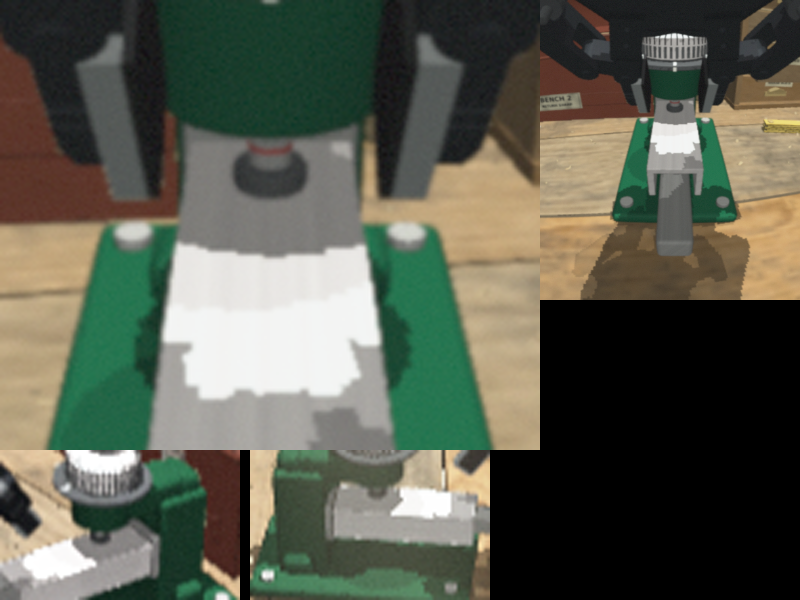

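The channel sits astride the bar and straight, hard against the stop, with its trailing edge at row ~208 against 210 predicted. The foot's lower edge is at image row 300, while the web below it projects to row 291 at 1.3 px/mm. The gap is therefore about 6.9 mm, or about 2.15 rad to touch. I'll go to the knob and turn it about 175° clockwise.

jog_arm(
  offset=[
    [-0.02, 0, -0.03],
    [-0.046, 0, -0.065],
    [-0.069, 0, -0.098],
    [-0.069, 0, -0.098],
    [-0.069, 0, -0.098],
  ],
  turn=[
    [0, 7, 0],
    [0, 15, 0],
    [0, 23, 0],
    [0, 31, 0],
    [0, 35.2, 0],
  ],
  jaw=[-1, -1, -1, -1, -1],
)

```text
time_s: 11.65
eef_pos: [0.5179, -0.1161, 0.273]
ee_rot: [-0.212, -3.129, 0.006]
wrist_force: [-0.4, -0.2, 0.1]
opening: 0.997
grip_force: 0.0
```

```bash
python3 - <<'E'
from h import *
go(*gw(95,0,.27),180-7.65)
E
```

```text
t 11.65 pos [ 0.5179 -0.1161  0.273 ] yaw 172.25 q [-0.29  0.24  1.54 -0.01  1.36 -1.72] F [-0.4 -0.2  0.1] M [-0.048  0.028  0.027] open 0.997 grip 0.0
offset [-0.0892  0.0013  0.0025] turn [-0.25 -0.28 -0.1 ]
```

jog_arm(
  offset=[
    [-0.045, 0.001, 0.0025],
    [-0.089, 0.0013, 0.0025],
    [-0.089, 0.0013, 0.0025],
    [-0.089, 0.0013, 0.0025],
    [-0.089, 0.0013, 0.0025],
  ],
  turn=[
    [-0.25, -0.28, -0.1],
    [-0.25, -0.28, -0.1],
    [-0.25, -0.28, -0.1],
    [-0.25, -0.28, -0.1],
    [-0.25, -0.28, -0.1],
  ],
  jaw=[-1, -1, -1, -1, -1],
)

```text
time_s: 12.15
eef_pos: [0.6051, -0.1258, 0.2663]
ee_rot: [0.207, 3.134, 0.005]
wrist_force: [-0.4, -0.6, 1.4]
opening: 1.002
grip_force: 0.0
```

```bash
python3 - <<'E'
from h import *
go(*gw(95,0,.202),180-7.65)
w=snap("wrist","w5");p=np.load("g.npy")
a=np.linspace(0,2*np.pi,8,endpoint=False)
print(proj(w,place(p,[[95,0,218],[78,0,218],[65,0,160],[65,0,148],[54,0,148]])).round(1).tolist())
b=w["pixels"].astype(int);m=(b[...,2]>120)&(b[...,1]<70)&(b[...,0]<80);ys,xs=np.nonzero(m);print(len(xs));
n,l,st,ce=cv2.connectedComponentsWithStats(m.astype(np.uint8));print([(st[i].tolist(),ce[i].round(1).tolist()) for i in range(1,n) if st[i][4]>3][:15])
E
```

```text
t 12.15 pos [ 0.6051 -0.1258  0.2663] yaw 172.44 q [-0.27  0.44  1.29  0.    1.41 -1.7 ] F [-0.4 -0.6  1.4] M [-0.    -0.014  0.027] open 1.002 grip 0.0
offset [-0.0014 -0.001   0.0643] turn [0.18 0.05 0.09]
[[317.3, 291.3], [317.3, 260.5], [317.8, 207.8], [317.8, 203.6], [317.9, 187.4]]
20
[([432, 391, 4, 7, 19], [433.2, 393.9])]
```

jog_arm(
  offset=[
    [-0.0014, -0.001, 0.035],
    [-0.0014, -0.001, 0.064],
    [-0.0014, -0.001, 0.064],
    [-0.0014, -0.001, 0.064],
    [-0.0014, -0.001, 0.064],
  ],
  turn=[
    [0, 0, 0],
    [0, 0, 0],
    [0, 0, 0],
    [0, 0, 0],
    [0, 0, 0],
  ],
  jaw=[-1, -1, 1, 1, 1],
  newtons=40,
)

```text
time_s: 12.7
eef_pos: [0.6077, -0.1268, 0.2043]
ee_rot: [0.205, 3.13, 0.005]
wrist_force: [0.9, 0.3, 0.5]
opening: 0.516
grip_force: 0.0
```

jog_arm(
  offset=[
    [0, 0, 0],
    [0, 0, 0],
    [0, 0, 0],
    [0, 0, 0],
    [0, 0, 0],
  ],
  turn=[
    [0, 0, 0],
    [0, 0, 0],
    [0, 0, 0],
    [0, 0, 0],
    [0, 0, 0],
  ],
  jaw=[1, 1, 1, 1, 1],
)

```text
time_s: 13.2
eef_pos: [0.6076, -0.1278, 0.2044]
ee_rot: [0.206, 3.13, 0.003]
wrist_force: [-4.3, -5.6, 7.2]
opening: 0.372
grip_force: 39.8
```

```bash
python3 - <<'E'
from h import *
go(*gw(95,0,.202),180-7.65)
E
```

```text
t 13.2 pos [ 0.6076 -0.1278  0.2044] yaw 172.46 q [-0.27  0.49  1.36  0.    1.28 -1.71] F [-4.3 -5.6  7.2] M [-1.032  0.617  0.007] open 0.372 grip 39.8
offset [0.0013 0.0008 0.0024] turn [0.13 0.28 0.11]
```

jog_arm(
  offset=[
    [0, -0.001, 0],
    [0, -0.001, 0],
    [0, -0.001, 0],
    [0, -0.001, 0],
    [0, -0.001, 0],
  ],
  turn=[
    [0, 0, 8.4],
    [0, 0, 16.8],
    [0, 0, 25.2],
    [0, 0, 33.6],
    [0, 0, 42],
  ],
  jaw=[1, 1, 1, 1, 1],
)

```text
time_s: 13.7
eef_pos: [0.6071, -0.129, 0.2044]
ee_rot: [1.324, 2.846, 0.004]
wrist_force: [-9.5, -8.6, 10.3]
opening: 0.379
grip_force: 40.2
```

```bash
python3 - <<'E'
from h import *
go(*gw(95,0,.202),130)
E
```

```text
t 13.7 pos [ 0.6071 -0.129   0.2044] yaw 130.12 q [-0.27  0.49  1.36  0.    1.28 -0.97] F [-9.5 -8.6 10.3] M [-1.354  1.557  0.121] open 0.379 grip 40.2
offset [0.0021 0.0009 0.0024] turn [0.21 0.08 0.12]
```

jog_arm(
  offset=[
    [0, 0, 0],
    [0, 0, 0],
    [0, 0, 0],
    [0, 0, 0],
    [0, 0, 0],
  ],
  turn=[
    [0, 0, 8.4],
    [0, 0, 16.8],
    [0, 0, 25.2],
    [0, 0, 33.6],
    [0, 0, 42],
  ],
  jaw=[1, 1, 1, 1, 1],
)

```text
time_s: 14.2
eef_pos: [0.606, -0.1294, 0.2044]
ee_rot: [-2.258, -2.184, -0.002]
wrist_force: [-20.7, -8.6, 14.0]
opening: 0.375
grip_force: 40.9
```

```bash
python3 - <<'E'
from h import *
go(*gw(95,0,.202),90)
E
```

```text
t 14.2 pos [ 0.606  -0.1294  0.2044] yaw 88.09 q [-0.27  0.49  1.36  0.    1.29 -0.24] F [-20.7  -8.6  14. ] M [-1.523  3.455  0.102] open 0.375 grip 40.9
offset [0.0026 0.0004 0.0024] turn [ 0.04 -0.06 -1.91]
```

jog_arm(
  offset=[
    [-0.0015, -0.002, -0.002],
    [-0.0015, -0.002, -0.002],
    [-0.0015, -0.002, -0.002],
    [-0.0015, -0.002, -0.002],
    [-0.0015, -0.002, -0.002],
  ],
  turn=[
    [0, 0, 8.4],
    [0, 0, 16.8],
    [0, 0, 25.2],
    [0, 0, 33.6],
    [0, 0, 42],
  ],
  jaw=[1, 1, 1, 1, 1],
)

```text
time_s: 14.7
eef_pos: [0.6046, -0.1291, 0.2045]
ee_rot: [-2.887, -1.23, -0.004]
wrist_force: [-7.5, 2.2, -2.1]
opening: 0.374
grip_force: 43.2
```

```bash
python3 - <<'E'
from h import *
go(*gw(95,0,.202),46)
E
```

```text
t 14.7 pos [ 0.6046 -0.1291  0.2045] yaw 46.16 q [-0.27  0.49  1.37  0.    1.29  0.49] F [-7.5  2.2 -2.1] M [0.048 1.137 0.09 ] open 0.374 grip 43.2
offset [ 0.0029 -0.0002  0.0025] turn [-0.12 -0.2   0.16]
```

jog_arm(
  offset=[
    [-0.0005, -0.0005, 0],
    [-0.0005, -0.0005, 0],
    [-0.0005, -0.0005, 0],
    [-0.0005, -0.0005, 0],
    [-0.0005, -0.0005, 0],
  ],
  turn=[
    [0, 0, 8.4],
    [0, 0, 16.8],
    [0, 0, 25.2],
    [0, 0, 33.6],
    [0, 0, 42],
  ],
  jaw=[1, 1, 1, 1, 1],
)

```text
time_s: 15.2
eef_pos: [0.6039, -0.1281, 0.2045]
ee_rot: [-3.134, -0.115, -0.002]
wrist_force: [-6.8, 9.4, 0.3]
opening: 0.379
grip_force: 43.3
```

```bash
python3 - <<'E'
from h import *
go(*gw(95,0,.202),4)
w=snap("wrist","w6")
b=w["pixels"].astype(int);m=(b[...,2]>110)&(b[...,1]<80)&(b[...,0]<80)
n,l,st,ce=cv2.connectedComponentsWithStats(m.astype(np.uint8));print([(st[i].tolist(),ce[i].round(1).tolist()) for i in range(1,n) if st[i][4]>3][:15])
E
```

```text
t 15.2 pos [ 0.6039 -0.1281  0.2045] yaw 4.2 q [-0.27  0.49  1.37  0.01  1.29  1.23] F [-6.8  9.4  0.3] M [1.188 1.01  0.084] open 0.379 grip 43.3
offset [ 0.0026 -0.0011  0.0026] turn [-0.31 -0.07  0.2 ]
[([0, 2, 395, 36, 2660], [197.7, 14.7]), ([378, 6, 2, 5, 6], [378.8, 8.2]), ([378, 12, 1, 4, 4], [378.0, 13.5]), ([91, 17, 7, 1, 7], [94.0, 17.0]), ([377, 17, 1, 6, 6], [377.0, 19.5]), ([73, 19, 4, 1, 4], [74.5, 19.0]), ([64, 20, 4, 1, 4], [65.5, 20.0]), ([49, 22, 4, 1, 4], [50.5, 22.0]), ([345, 26, 12, 3, 12], [350.5, 26.5])]
```

jog_arm(
  offset=[
    [0, 0, 0],
    [0, 0, 0],
    [0, 0, -0.03],
    [0, 0, -0.07],
    [0, 0, -0.07],
  ],
  turn=[
    [0, 0, 0],
    [0, 0, 0],
    [0, 0, 0],
    [0, 0, 0],
    [0, 0, -8],
  ],
  jaw=[-1, -1, -1, -1, -1],
)

```text
time_s: 15.75
eef_pos: [0.6055, -0.1299, 0.2804]
ee_rot: [-3.123, -0.344, -0.018]
wrist_force: [-0.4, -0.5, -1.1]
opening: 1.001
grip_force: 0.0
```

jog_arm(
  offset=[
    [0, 0, 0],
    [0, 0, 0],
    [0, 0, 0],
    [0, 0, 0],
    [0, 0, 0],
  ],
  turn=[
    [0, 0, -8.5],
    [0, 0, -17],
    [0, 0, -25.5],
    [0, 0, -34],
    [0, 0, -42.5],
  ],
  jaw=[-1, -1, -1, -1, -1],
)

```text
time_s: 16.25
eef_pos: [0.6044, -0.1296, 0.2746]
ee_rot: [-2.78, -1.459, -0.007]
wrist_force: [-0.3, 0.4, -0.5]
opening: 0.998
grip_force: 0.0
```

jog_arm(
  offset=[
    [0, 0, 0],
    [0, 0, 0],
    [0, 0, 0],
    [0, 0, 0],
    [0, 0, 0],
  ],
  turn=[
    [0, 0, -8.5],
    [0, 0, -17],
    [0, 0, -25.5],
    [0, 0, -34],
    [0, 0, -42.5],
  ],
  jaw=[-1, -1, -1, -1, -1],
)

```text
time_s: 16.75
eef_pos: [0.6044, -0.1296, 0.2746]
ee_rot: [-2.064, -2.369, -0.008]
wrist_force: [0.4, -0.1, 0.5]
opening: 1.002
grip_force: 0.0
```

jog_arm(
  offset=[
    [0, 0, 0],
    [0, 0, 0],
    [0, 0, 0],
    [0, 0, 0],
    [0, 0, 0],
  ],
  turn=[
    [0, 0, -8.5],
    [0, 0, -17],
    [0, 0, -25.5],
    [0, 0, -34],
    [0, 0, -42.5],
  ],
  jaw=[-1, -1, -1, -1, -1],
)

```text
time_s: 17.25
eef_pos: [0.6044, -0.1296, 0.2746]
ee_rot: [1.064, 2.954, 0.007]
wrist_force: [0.1, -0.3, -0.2]
opening: 1.001
grip_force: 0.0
```

jog_arm(
  offset=[
    [0, 0, 0],
    [0, 0, 0],
    [0, 0, 0],
    [0, 0, 0],
    [0, 0, 0],
  ],
  turn=[
    [0, 0, -8.5],
    [0, 0, -17],
    [0, 0, -25.5],
    [0, 0, -32.5],
    [0, 0, -32.5],
  ],
  jaw=[-1, -1, -1, -1, -1],
)

```text
time_s: 17.75
eef_pos: [0.6044, -0.1296, 0.2745]
ee_rot: [0.202, 3.132, 0.006]
wrist_force: [-0.2, -0.1, -0.3]
opening: 1.0
grip_force: 0.0
```

```bash
python3 - <<'E'
from h import *
go(*gw(4,0,.273),180-7.65)
w=snap("wrist","w7");w1=load("pics/w1.npz");p=np.load("g.npy")
def red(c,lo=110):
    b=c["pixels"].astype(int);m=(b[...,2]-np.maximum(b[...,1],b[...,0])>60)
    n,l,st,ce=cv2.connectedComponentsWithStats(m.astype(np.uint8));return [(st[i].tolist(),ce[i].round(1).tolist()) for i in range(1,n) if st[i][4]>3]
print(red(w));print([r for r in red(w1) if r[1][0]<480])
A=np.radians(np.arange(0,360,15))
for c in(w,w1):
    for rr,z in((30,170),(24,176),(30,150)):print(rr,z,proj(c,place(p,np.c_[95+rr*np.cos(A),rr*np.sin(A),A*0+z])).round(0).astype(int).tolist())
E
```

```text
t 17.75 pos [ 0.6044 -0.1296  0.2745] yaw 172.64 q [-0.27  0.44  1.28  0.    1.42 -1.71] F [-0.2 -0.1 -0.3] M [ 0.02   0.023 -0.025] open 1.0 grip 0.0
offset [0.0893 0.0035 0.0013] turn [0.23 0.14 0.29]
[([282, 231, 9, 9, 24], [286.1, 234.7]), ([432, 387, 5, 11, 36], [433.3, 392.9])]
[([443, 103, 3, 4, 9], [443.9, 104.7])]
30 170 [[323, 294], [334, 293], [345, 289], [354, 283], [362, 274], [367, 264], [369, 253], [368, 242], [364, 232], [357, 222], [347, 215], [336, 210], [324, 209], [311, 210], [300, 215], [290, 222], [283, 231], [279, 242], [278, 253], [280, 264], [284, 274], [292, 283], [301, 289], [312, 293]]
24 176 [[323, 290], [333, 289], [341, 286], [349, 281], [355, 274], [359, 266], [361, 257], [360, 248], [357, 239], [351, 231], [343, 225], [334, 222], [324, 220], [314, 222], [304, 225], [297, 231], [291, 239], [287, 247], [286, 256], [288, 265], [291, 274], [297, 281], [305, 286], [314, 289]]
30 150 [[323, 282], [333, 281], [343, 277], [352, 271], [359, 263], [364, 254], [365, 244], [364, 233], [361, 223], [354, 214], [345, 208], [335, 203], [323, 202], [312, 203], [301, 2
[... 284 characters left out ...]
368, 148], [374, 159], [382, 168], [392, 174], [404, 178], [415, 178], [427, 175], [437, 170], [445, 162], [451, 152]]
24 176 [[449, 139], [450, 129], [448, 120], [443, 111], [437, 103], [429, 98], [419, 94], [409, 94], [400, 96], [391, 100], [384, 107], [378, 116], [376, 126], [375, 136], [378, 146], [383, 154], [390, 162], [398, 167], [407, 170], [417, 170], [426, 168], [435, 163], [442, 157], [447, 148]]
30 150 [[445, 139], [446, 128], [443, 117], [438, 107], [431, 98], [421, 92], [411, 88], [400, 88], [389, 90], [379, 95], [370, 103], [364, 113], [361, 124], [361, 135], [364, 146], [369, 156], [377, 164], [387, 170], [397, 173], [408, 174], [419, 171], [428, 166], [436, 158], [442, 149]]
```

The ring followed the knob, moving about 167° from about +47° to 240°, and crept back by no more than a few degrees. The foot force is therefore at or below about 16 N. I'll turn 25° more and watch for creep on release, which would prove the load is at 16 N. It cannot run the spring solid, because the compression is at most about 2.6 mm now.

jog_arm(
  offset=[
    [-0.001, 0.0017, 0.035],
    [-0.001, 0.0017, 0.0695],
    [-0.001, 0.0017, 0.0695],
    [-0.001, 0.0017, 0.0695],
    [-0.001, 0.0017, 0.0695],
  ],
  turn=[
    [0, 0, 0],
    [0, 0, 0],
    [0, 0, 0],
    [0, 0, 0],
    [0, 0, 0],
  ],
  jaw=[-1, -1, 1, 1, 1],
)

```text
time_s: 18.3
eef_pos: [0.6063, -0.1278, 0.2067]
ee_rot: [0.207, 3.13, 0.006]
wrist_force: [0.3, 0.1, -0.2]
opening: 0.515
grip_force: 0.0
```

jog_arm(
  offset=[
    [0, 0, 0],
    [0, 0, 0],
    [0, 0, 0],
    [0, 0, -0.001],
    [0, 0, -0.002],
  ],
  turn=[
    [0, 0, 0],
    [0, 0, 0],
    [0, 0, 0],
    [0, 0, 0],
    [0, 0, 0],
  ],
  jaw=[1, 1, 1, 1, 1],
)

```text
time_s: 18.8
eef_pos: [0.6061, -0.1277, 0.2068]
ee_rot: [0.206, 3.131, 0.006]
wrist_force: [9.4, -1.8, -10.2]
opening: 0.376
grip_force: 40.5
```

jog_arm(
  offset=[
    [0, 0, 0],
    [0, 0, 0],
    [0, 0, 0],
    [0, 0, 0],
    [0, 0, 0],
  ],
  turn=[
    [0, 0, 8],
    [0, 0, 16],
    [0, 0, 25],
    [0, 0, 25],
    [0, 0, 25],
  ],
  jaw=[1, 1, 1, 1, 1],
)

```text
time_s: 19.3
eef_pos: [0.6061, -0.1279, 0.2068]
ee_rot: [0.88, 3.013, 0.007]
wrist_force: [5.1, -2.4, -3.8]
opening: 0.376
grip_force: 41.1
```

```bash
cat >> h.py <<'E'
def red(c,ax=None):
    """red blobs and the ring angle (deg, gauge frame) whose bevel/skirt line is nearest"""
    b=c["pixels"].astype(int);m=(b[...,2]-np.maximum(b[...,1],b[...,0])>50)
    p=np.load("g.npy").copy(); A=np.radians(np.arange(0,360,.5))
    cand=[proj(c,place(p,np.c_[95+r*np.cos(A),r*np.sin(A),A*0+z])+(0 if ax is None else np.r_[np.array(ax)-place(p,[[95,0,0]])[0,:2],0])) for r,z in((24,176),(26,174),(28,172),(30,170),(30,165),(30,160),(30,155))]
    ys,xs=np.nonzero(m); out=[]
    for x,y in zip(xs,ys):
        D=np.array([np.hypot(*(k-[x,y]).T) for k in cand]);i=np.unravel_index(D.argmin(),D.shape)
        if D.min()<1.5: out.append((x,y,np.degrees(A[i[1]]),i[0]))
    out=np.array(out); 
    print("red",len(out), None if len(out)==0 else (out[:,:2].mean(0).round(1),"angle",np.median(out[:,2]),out[:,2].std().round(1)))
    return out
E
python3 - <<'E'
from h import *
go(.6055,-.128,.206,147)
w=snap("wrist","w8");red(w,(.6055,-.128));red(load("pics/w7.npz"),(.6055,-.128));red(load("pics/w1.npz"),(.6055,-.128))
E
```

```text
t 19.3 pos [ 0.6061 -0.1279  0.2068] yaw 147.44 q [-0.27  0.49  1.36  0.    1.29 -1.27] F [ 5.1 -2.4 -3.8] M [-0.551 -0.903  0.019] open 0.376 grip 41.1
offset [ 0.0005 -0.0004  0.0008] turn [0.28 0.08 0.44]
red 43 (array([269.5, 276. ]), 'angle', np.float64(214.0), np.float64(1.5))
red 23 (array([285.9, 234.7]), 'angle', np.float64(239.5), np.float64(1.2))
red 12 (array([443.8, 104.7]), 'angle', np.float64(49.5), np.float64(1.3))
```

jog_arm(
  offset=[
    [0, 0, 0],
    [0, 0, 0],
    [0, 0, 0],
    [0, 0, 0],
    [0, 0, 0],
  ],
  turn=[
    [0, 0, 0],
    [0, 0, 0],
    [0, 0, 0],
    [0, 0, 0],
    [0, 0, 0],
  ],
  jaw=[0, -0.5, -1, -1, -1],
)

```text
time_s: 19.85
eef_pos: [0.6056, -0.1275, 0.2064]
ee_rot: [0.879, 3.015, 0.007]
wrist_force: [0.6, -0.8, 0.8]
opening: 0.996
grip_force: 0.0
```

```bash
python3 - <<'E'
from h import *
go(.6055,-.128,.206,147)
w=snap("wrist","w9");red(w,(.6055,-.128))
E
```

```text
t 19.85 pos [ 0.6056 -0.1275  0.2064] yaw 147.5 q [-0.27  0.49  1.36  0.    1.29 -1.27] F [ 0.6 -0.8  0.8] M [-0.02  -0.031 -0.074] open 0.996 grip 0.0
offset [-0.0002 -0.0005  0.0004] turn [ 0.26 -0.03  0.5 ]
red 39 (array([263.3, 297.4]), 'angle', np.float64(239.5), np.float64(8.4))
```

jog_arm(
  offset=[
    [0, 0, -0.035],
    [0, 0, -0.07],
    [0, 0, -0.07],
    [0, 0, -0.07],
    [0, 0, -0.07],
  ],
  turn=[
    [0, 0, 0],
    [0, 0, 0],
    [0, 0, 0],
    [0, 0, 0],
    [0, 0, 0],
  ],
  jaw=[-1, -1, -1, -1, -1],
)

```text
time_s: 20.4
eef_pos: [0.6051, -0.1277, 0.2751]
ee_rot: [-0.879, -3.015, -0.007]
wrist_force: [0.8, 0.6, -0.4]
opening: 1.002
grip_force: 0.0
```

```bash
python3 - <<'E'
from h import *
go(.6055,-.128,.206,172.5)
w=snap("wrist","w10");o=red(w,(.6055,-.128));print(o[:30].round(0).tolist())
x,y=320,240
o=np.zeros((400,800,3),np.uint8)
o[:,:400]=cv2.resize(w["pixels"][180:340,230:390],(400,400),interpolation=2)
v=load("pics/w9.npz")["pixels"];o[:,400:]=cv2.resize(v[200:360,220:380],(400,400),interpolation=2)
cv2.imwrite("pics/c10.png",o)
E
```

```text
t 20.4 pos [ 0.6051 -0.1277  0.2751] yaw 147.5 q [-0.27  0.44  1.27  0.    1.43 -1.27] F [ 0.8  0.6 -0.4] M [ 0.048 -0.004 -0.024] open 1.002 grip 0.0
offset [-0.0006 -0.0003  0.0691] turn [  0.25  -0.08 -25.  ]
red 21 (array([279.3, 250.7]), 'angle', np.float64(239.5), np.float64(5.0))
[[275.0, 249.0, 248.0, 5.0], [276.0, 249.0, 239.0, 2.0], [277.0, 249.0, 251.0, 6.0], [278.0, 249.0, 237.0, 1.0], [276.0, 250.0, 240.0, 2.0], [277.0, 250.0, 253.0, 6.0], [278.0, 250.0, 239.0, 1.0], [279.0, 250.0, 239.0, 1.0], [280.0, 250.0, 239.0, 1.0], [277.0, 251.0, 254.0, 6.0], [278.0, 251.0, 240.0, 1.0], [279.0, 251.0, 240.0, 1.0], [280.0, 251.0, 240.0, 1.0], [281.0, 251.0, 238.0, 0.0], [282.0, 251.0, 238.0, 0.0], [283.0, 251.0, 237.0, 0.0], [280.0, 252.0, 242.0, 1.0], [281.0, 252.0, 240.0, 0.0], [282.0, 252.0, 240.0, 0.0], [283.0, 252.0, 240.0, 0.0], [283.0, 253.0, 241.0, 0.0]]
```

View pics/c10.png

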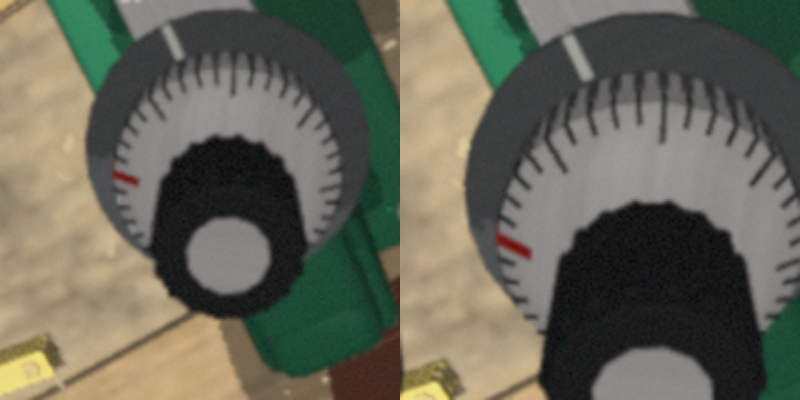

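The red line shows at (125,178) in the left panel, the ring's 239.5° both before the extra turn and again after release. It stood at 214° while held. So the knob crept back to its 16 N limit: the foot bears firmly and the spring is not solid. The white index is at (173,40). The ring needs about 59.5° clockwise.

jog_arm(
  offset=[
    [0, 0, 0],
    [0, 0, 0],
    [0, 0, 0],
    [0, 0, 0],
    [0, 0, 0],
  ],
  turn=[
    [0, 0, -8.5],
    [0, 0, -17],
    [0, 0, -25.5],
    [0, 0, -34],
    [0, 0, -42],
  ],
  jaw=[-1, -1, -1, -1, -1],
)

```text
time_s: 20.95
eef_pos: [0.6052, -0.1278, 0.2752]
ee_rot: [-0.27, 3.129, 0.007]
wrist_force: [-0.2, -0.1, 0.4]
opening: 1.002
grip_force: 0.0
```

jog_arm(
  offset=[
    [0, 0, 0.03],
    [0, 0, 0.06],
    [0, 0, 0.06],
    [0, 0, 0.06],
    [0, 0, 0.06],
  ],
  turn=[
    [0, 0, -8],
    [0, 0, -15.5],
    [0, 0, -15.5],
    [0, 0, -15.5],
    [0, 0, -15.5],
  ],
  jaw=[-1, -1, -1, -1, -1],
)

```text
time_s: 21.45
eef_pos: [0.6061, -0.1277, 0.218]
ee_rot: [-0.674, 3.064, 0.004]
wrist_force: [0.2, -0.3, 0.5]
opening: 1.004
grip_force: 0.0
```

```bash
python3 - <<'E'
from h import *
go(.6055,-.128,.168,205)
w=snap("wrist","w11");red(w,(.6055,-.128))
E
```

```text
t 21.45 pos [ 0.6061 -0.1277  0.218 ] yaw -155.18 q [-0.27  0.48  1.35  0.    1.31 -2.27] F [ 0.2 -0.3  0.5] M [ 0.003 -0.041 -0.005] open 1.004 grip 0.0
offset [ 0.0009 -0.0001  0.05  ] turn [ 0.09  0.29 -0.18]
red 64 (array([292.9, 241.8]), 'angle', np.float64(239.5), np.float64(1.3))
```

jog_arm(
  offset=[
    [0.0005, 0, 0.025],
    [0.0005, 0, 0.044],
    [0.0005, 0, 0.048],
    [0.0005, 0, 0.048],
    [0.0005, 0, 0.048],
  ],
  turn=[
    [0, 0.2, 0],
    [0, 0.2, 0],
    [0, 0.2, 0],
    [0, 0.2, 0],
    [0, 0.2, 0],
  ],
  jaw=[-1, -1, -1, -1, -1],
)

```text
time_s: 22.0
eef_pos: [0.6058, -0.1277, 0.1699]
ee_rot: [-0.679, 3.066, 0.003]
wrist_force: [-0.2, -0.7, 0.3]
opening: 0.995
grip_force: 0.0
```

jog_arm(
  offset=[
    [0, 0, 0],
    [0, 0, 0],
    [0, 0, 0],
    [0, 0, 0],
    [0, 0, 0],
  ],
  turn=[
    [0, 0, 0],
    [0, 0, 0],
    [0, 0, 0],
    [0, 0, 0],
    [0, 0, 0],
  ],
  jaw=[-0.3, 1, 1, 1, 1],
  newtons=25,
)

```text
time_s: 22.5
eef_pos: [0.6056, -0.1278, 0.1694]
ee_rot: [-0.68, 3.066, 0.003]
wrist_force: [-1.9, 0.4, 6.6]
opening: 0.692
grip_force: 26.3
```

```bash
python3 - <<'E'
from h import *
go(.6055,-.128,.168,205)
w=snap("wrist","w12");red(w,(.6055,-.128))
E
```

```text
t 22.5 pos [ 0.6056 -0.1278  0.1694] yaw -155.01 q [-0.27  0.52  1.4   0.    1.22 -2.28] F [-1.9  0.4  6.6] M [-0.102  0.173  0.032] open 0.692 grip 26.3
offset [ 0.0002 -0.0002  0.0014] turn [ 0.1   0.07 -0.01]
red 108 (array([283.7, 282.2]), 'angle', np.float64(239.0), np.float64(1.3))
```

jog_arm(
  offset=[
    [0, 0, 0],
    [0, 0, 0],
    [0, 0, 0],
    [0, 0, 0],
    [0, 0, 0],
  ],
  turn=[
    [0, 0, 6],
    [0, 0, 12],
    [0, 0, 18],
    [0, 0, 24],
    [0, 0, 30],
  ],
  jaw=[1, 1, 1, 1, 1],
)

```text
time_s: 23.05
eef_pos: [0.6056, -0.1277, 0.1694]
ee_rot: [0.144, 3.138, 0.003]
wrist_force: [-1.5, 1.2, 6.5]
opening: 0.691
grip_force: 26.4
```

jog_arm(
  offset=[
    [0, 0, 0],
    [0, 0, 0],
    [0, 0, 0],
    [0, 0, 0],
    [0, 0, 0],
  ],
  turn=[
    [0, 0, 7.5],
    [0, 0, 15],
    [0, 0, 22],
    [0, 0, 28],
    [0, 0, 28],
  ],
  jaw=[1, 1, 1, 1, 1],
)

```text
time_s: 23.55
eef_pos: [0.6056, -0.1275, 0.1694]
ee_rot: [-0.898, -3.01, -0.004]
wrist_force: [-2.1, 1.1, 6.9]
opening: 0.689
grip_force: 26.4
```

```bash
python3 - <<'E'
from h import *
go(.6055,-.128,.168,147)
w=snap("wrist","w13");red(w,(.6055,-.128))
p=np.load("g.npy");P=place(p,[[x,0,148] for x in range(52,67,2)])+np.r_[np.array([.6055,-.128])-place(p,[[95,0,0]])[0,:2],0]
u=proj(w,P);print(u.round(1).tolist())
g=cv2.cvtColor(w["pixels"],6).astype(int)
# bright index line on dark collar: centroid per row around the prediction
cx,cy=u[3];print("centre",cx,cy)
for y in range(int(u[:,1].min())-3,int(u[:,1].max())+4,2):
    x0=int(np.interp(y,*(u[np.argsort(u[:,1])].T[::-1])));print(y,x0-12,g[y,x0-12:x0+13].tolist())
E
```

```text
t 23.55 pos [ 0.6056 -0.1275  0.1694] yaw 146.78 q [-0.27  0.52  1.4   0.    1.22 -1.26] F [-2.1  1.1  6.9] M [ 0.111  0.21  -0.077] open 0.689 grip 26.4
offset [-0.0002 -0.0004  0.0014] turn [ 0.13 -0.06 -0.22]
red 103 (array([283.7, 285. ]), 'angle', np.float64(181.5), np.float64(1.4))
[[272.9, 232.9], [275.2, 237.1], [277.4, 241.3], [279.6, 245.4], [281.9, 249.5], [284.1, 253.6], [286.2, 257.6], [288.4, 261.7]]
centre 279.6398615121114 245.4178571886875
229 260 [88, 78, 70, 65, 69, 77, 106, 135, 145, 146, 148, 148, 150, 148, 147, 148, 148, 147, 147, 147, 145, 144, 145, 145, 144]
231 260 [100, 87, 74, 66, 68, 69, 78, 106, 130, 144, 146, 148, 148, 148, 148, 146, 147, 144, 135, 132, 124, 123, 119, 109, 101]
233 260 [106, 102, 87, 74, 67, 67, 69, 73, 97, 125, 141, 147, 147, 147, 150, 143, 131, 128, 130, 130, 112, 88, 67, 59, 56]
235 262 [108, 97, 79, 69, 67, 68, 73, 96, 123, 140, 144, 138, 130, 124, 124, 122, 108, 99, 91, 78, 69, 63, 63, 65, 62]
237 263 [106, 95, 78, 68, 65, 67, 72, 84, 93, 89, 75, 66, 74, 97, 118, 133, 148, 151, 130, 100, 74, 65, 65, 66, 64]
239 264 [84, 72, 66, 64, 
[... 776 characters left out ...]
, 68, 64, 65, 62]
253 271 [65, 63, 64, 62, 64, 61, 62, 63, 63, 64, 66, 77, 109, 142, 159, 163, 165, 161, 149, 120, 89, 66, 64, 63, 63]
255 272 [61, 62, 64, 64, 64, 65, 63, 64, 64, 63, 63, 77, 110, 145, 160, 165, 166, 162, 149, 121, 85, 66, 61, 62, 63]
257 273 [61, 67, 65, 60, 62, 64, 64, 63, 63, 62, 65, 77, 107, 143, 153, 149, 140, 120, 101, 81, 67, 63, 60, 60, 63]
259 274 [64, 64, 64, 60, 63, 62, 65, 62, 62, 62, 63, 68, 79, 87, 79, 76, 71, 68, 62, 55, 49, 50, 50, 66, 88]
261 276 [64, 63, 61, 64, 61, 64, 64, 62, 61, 57, 57, 62, 79, 85, 91, 88, 70, 49, 47, 48, 53, 67, 94, 101, 104]
263 276 [63, 62, 63, 67, 65, 63, 60, 52, 44, 39, 48, 70, 95, 101, 101, 82, 62, 50, 49, 46, 54, 73, 98, 103, 104]
```

```bash
python3 - <<'E'
from h import *
w=load("pics/w13.npz");p=np.load("g.npy")
g=cv2.cvtColor(w["pixels"],6).astype(float)
pts=[]
for y in range(240,256):
    x0=int(279.6+(y-245)*.54)+3; s=np.arange(x0-8,x0+9); v=np.clip(g[y,s]-75,0,None); pts.append(((s*v).sum()/v.sum(),y))
pts=np.array(pts);print(pts[[0,-1]].round(2))
# index line back-projected to z=148 in gauge frame: fit gx,gy of each point
B=lambda uv,z:least_squares(lambda q:(proj(w,place(p,[[q[0],q[1],z]]))-uv).ravel(),[60,0]).x
I=np.array([B(u,148) for u in pts]);print("index gx,gy",I[[0,-1]].round(2))
k=np.polyfit(I[:,0],I[:,1],1);print("slope deg",np.degrees(np.arctan(k[0])).round(2),"gy at 95",np.polyval(k,95).round(2))
for a in((.6055,-.128),tuple(place(p,[[95,0,0]])[0,:2]),tuple(place(p,[[95,I[:,1].mean(),0]])[0,:2]),(.605,-.1275)):
    ax=np.linalg.inv([[np.cos(p[2]),-np.sin(p[2])],[np.sin(p[2]),np.cos(p[2])]])@(np.array(a)-p[:2])*1000
    d=I-ax;print(ax.round(2),"index ang",(np.degrees(np.arctan2(d[:,1],d[:,0]))%360).mean().round(2));o=red(w,a)
    for i in range(7):
        q=o[o[:,3]==i];print(i,len(q),q[:,:2].mean(0).round(1) if len(q) else'',q[:,2].mean().round(1) if len(q) else '',end='; ')
    print()
E
```

```text
[[279.78 240.  ]
 [287.65 255.  ]]
index gx,gy [[55.16 -0.18]
 [62.43 -0.25]]
slope deg -0.2 gy at 95 -0.33
[94.23 -1.32] index ang 178.19
red 103 (array([283.7, 285. ]), 'angle', np.float64(181.5), np.float64(1.4))
0 16 [288.5 302.6] 180.3; 1 16 [285.6 295.9] 181.0; 2 18 [282.9 289.1] 181.3; 3 15 [280.3 282.6] 181.7; 4 13 [281.3 277.2] 182.0; 5 12 [282.5 272. ] 182.0; 6 13 [283.7 267.2] 182.0; 
[95.  0.] index ang 180.33
red 106 (array([283.4, 285.2]), 'angle', np.float64(185.0), np.float64(1.7))
0 8 [289.  303.9] 183.6; 1 18 [286.4 297.8] 184.1; 2 18 [283.8 291. ] 184.1; 3 17 [281.4 284.4] 184.2; 4 16 [280.4 280. ] 186.2; 5 14 [282.  274.5] 185.9; 6 15 [282.9 269.7] 186.0; 
[95.   -0.21] index ang 180.0
red 107 (array([283.4, 285.5]), 'angle', np.float64(184.5), np.float64(1.6))
0 9 [288.8 303.9] 183.4; 1 18 [286.4 297.8] 183.6; 2 18 [283.8 291. ] 183.8; 3 18 [281.3 284.3] 183.9; 4 16 [280.4 280. ] 185.8; 5 14 [282.  274.5] 185.4; 6 14 [283.  269.5] 185.5; 
[93.67 -0.89] index ang 178.87
red 102 (array([283.5, 283.6]), 'angle', np.float64(182.0), np.float64(1.3))
0 16 [287.8 301.2] 181.2; 1 16 [285.  294.5] 181.8; 2 18 [282.4 287.8] 182.1; 3 15 [280.1 281.1] 182.2; 4 12 [281.8 275.3] 181.7; 5 12 [282.8 270.3] 182.0; 6 13 [284.2 265.4] 181.8;
```

jog_arm(
  offset=[
    [0, 0, 0],
    [0, 0, 0],
    [0, 0, 0],
  ],
  turn=[
    [0, 0, 2],
    [0, 0, 3.5],
    [0, 0, 3.5],
  ],
  jaw=[1, 1, 1],
)

```text
time_s: 23.9
eef_pos: [0.6056, -0.1275, 0.1694]
ee_rot: [-0.985, -2.983, -0.004]
wrist_force: [-1.1, 0.9, 6.1]
opening: 0.692
grip_force: 26.4
```

jog_arm(
  offset=[
    [0, 0, 0],
    [0, 0, 0],
    [0, 0, 0],
    [0, 0, -0.03],
    [0, 0, -0.07],
  ],
  turn=[
    [0, 0, 0],
    [0, 0, 0],
    [0, 0, 0],
    [0, 0, 0],
    [0, 0, 0],
  ],
  jaw=[0, -1, -1, -1, -1],
)

```text
time_s: 24.4
eef_pos: [0.6045, -0.1276, 0.2371]
ee_rot: [-0.982, -2.977, -0.003]
wrist_force: [-0.1, 0.5, 0.6]
opening: 0.998
grip_force: 0.0
```

jog_arm(
  offset=[
    [0, 0, 0],
    [0, 0, -0.03],
    [0, 0, -0.05],
    [0, 0, -0.05],
    [0, 0, -0.05],
  ],
  turn=[
    [0, 0, -8],
    [0, 0, -16],
    [0, 0, -24],
    [0, 0, -29],
    [0, 0, -29],
  ],
  jaw=[-1, -1, -1, -1, -1],
)

```text
time_s: 24.9
eef_pos: [0.6054, -0.1279, 0.2886]
ee_rot: [-0.203, -3.134, -0.004]
wrist_force: [0.4, 1.4, -0.2]
opening: 1.002
grip_force: 0.0
```

```bash
python3 - <<'E'
from h import *
p=np.load("g.npy")
go(*gw(0,0,.273),172.35)
w=snap("wrist","w14")
for a in((.6055,-.128),tuple(place(p,[[95,-.2,0]])[0,:2]),(.605,-.1275)): red(w,a)
u=proj(w,place(p,[[95,0,218],[54,-.2,148],[65,-.2,148]]));print(u.round(1))
g=cv2.cvtColor(w["pixels"],6).astype(float)
for i in range(int(u[1,1])+2,int(u[2,1])-1,2):
    x0=int(u[1,0]);s=np.arange(x0-9,x0+10);v=np.clip(g[i,s]-75,0,None);print(i,((s*v).sum()/max(v.sum(),1)).round(2))
E
```

```text
t 24.9 pos [ 0.6054 -0.1279  0.2886] yaw 172.57 q [-0.27  0.43  1.25  0.    1.46 -1.71] F [ 0.4  1.4 -0.2] M [ 0.009 -0.005 -0.012] open 1.002 grip 0.0
offset [0.0941 0.0016 0.0157] turn [ 0.14 -0.06  0.22]
red 32 (array([320.4, 204.6]), 'angle', np.float64(178.5), np.float64(0.9))
red 32 (array([320.4, 204.5]), 'angle', np.float64(181.0), np.float64(0.8))
red 32 (array([320.4, 204.8]), 'angle', np.float64(179.5), np.float64(0.8))
[[321.2 273.3]
 [320.8 181.5]
 [320.8 196.4]]
183 320.91
185 320.88
187 320.92
189 320.91
191 320.89
193 320.9
```

jog_arm(
  offset=[
    [0.045, 0.0016, 0.01],
    [0.09, 0.0016, 0.015],
    [0.09, 0.0016, 0.015],
    [0.09, 0.0016, 0.015],
    [0.09, 0.0016, 0.015],
  ],
  turn=[
    [0.14, 0, 0.2],
    [0.14, 0, 0.2],
    [0.14, 0, 0.2],
    [0.14, 0, 0.2],
    [0.14, 0, 0.2],
  ],
  jaw=[-1, -1, -1, -1, -1],
)

```text
time_s: 25.45
eef_pos: [0.5171, -0.1147, 0.2737]
ee_rot: [-0.213, -3.134, 0.0]
wrist_force: [0.4, -0.7, -0.6]
opening: 1.0
grip_force: 0.0
```

jog_arm(
  offset=[
    [0.02, 0, 0.02],
    [0.02, 0, 0.04],
    [0.02, 0, 0.06],
    [0.02, 0, 0.075],
    [0.02, 0, 0.075],
  ],
  turn=[
    [0, -7, 0],
    [0, -14, 0],
    [0, -21, 0],
    [0, -28, 0],
    [0, -35, 0],
  ],
  jaw=[-1, -1, -1, -1, -1],
)

```text
time_s: 25.95
eef_pos: [0.4965, -0.1121, 0.1972]
ee_rot: [0.172, 2.525, -0.054]
wrist_force: [0.5, 0.3, 0.1]
opening: 0.997
grip_force: 0.0
```

```bash
python3 - <<'E'
from h import *
p=np.load("g.npy")
go(*gw(0,0,.15),172.35)
w=snap("wrist","w15");w14=load("pics/w14.npz")
for c in(w14,w):
    b=c["pixels"].astype(float);r=np.clip(b[...,2]-np.maximum(b[...,1],b[...,0])-15,0,None)
    u=proj(c,place(p,[[65,0,150],[65,0,170],[71,0,176],[54,0,148],[65,0,148],[86.5,0,80],[86.5,0,90]]));print(u.round(1).tolist())
    y0,y1=sorted((int(u[0,1]),int(u[2,1])))
    for y in range(y0-6,y1+7):
        s=np.arange(300,342);v=r[y,s]
        if v.sum()>40:print(y,((s*v).sum()/v.sum()).round(2),v.sum().round(0),end=' | ')
    print()
f=w["pixels"][::-1,::-1]
o=np.zeros((600,800,3),np.uint8);x,y=[int(t) for t in (640-u[4,0],480-u[4,1])];print(x,y)
y0=max(y-40,0)
o[:,:480]=cv2.resize(f[y0:y0+150,x-60:x+60],(480,600),interpolation=2)
o[:320,480:]=cv2.resize(w14["pixels"][170:250,280:360],(320,320),interpolation=2)
o[320:,480:]=cv2.resize(f,(320,240))[:280] if 0 else np.vstack([cv2.resize(f,(320,240)),np.zeros((40,320,3),np.uint8)])
cv2.imwrite("pics/c15.png",o)
E
```

```text
t 25.95 pos [ 0.4965 -0.1121  0.1972] yaw 172.2 q [-0.35  0.03  2.07  0.28  0.45 -2.  ] F [0.5 0.3 0.1] M [-0.007  0.231  0.027] open 0.997 grip 0.0
offset [0.0141 0.0002 0.0478] turn [-0.05 35.06 -0.15]
[[321.1, 197.0], [321.2, 203.0], [321.1, 214.0], [321.1, 181.5], [321.0, 196.4], [320.7, 204.6], [320.7, 207.1]]
196 320.23 61.0 | 197 320.4 120.0 | 198 320.44 126.0 | 199 320.42 119.0 | 200 320.46 142.0 | 201 320.44 173.0 | 202 320.42 195.0 | 203 320.44 193.0 | 204 320.45 201.0 | 205 320.44 200.0 | 206 320.46 201.0 | 207 320.49 194.0 | 208 320.48 192.0 | 209 320.43 201.0 | 210 320.44 196.0 | 211 320.44 188.0 | 212 320.44 193.0 | 213 320.45 154.0 | 214 320.42 72.0 | 
[[319.8, 318.3], [319.7, 347.2], [319.7, 359.2], [319.7, 308.1], [319.8, 315.5], [320.0, 249.1], [320.0, 259.6]]
318 319.42 144.0 | 319 319.36 261.0 | 320 319.33 300.0 | 321 319.32 302.0 | 322 319.32 302.0 | 323 319.33 298.0 | 324 319.32 299.0 | 325 319.34 297.0 | 326 319.34 295.0 | 327 319.32 303.0 | 328 319.34 295.0 | 329 319.33 298.0 | 330 319.34 302.0 | 331 319.34 308.0 | 332 319.34 298.0 | 333 319.35 298.0 | 334 319.34 297.0 | 335 319.34 293.0 | 336 319.33 298.0 | 337 319.33 297.0 | 338 319.32 295.0 | 339 319.34 298.0 | 340 319.32 299.0 | 341 319.26 290.0 | 342 319.22 259.0 | 343 319.34 218.0 | 344 319.44 201.0 | 345 319.42 173.0 | 346 319.37 236.0 | 347 319.35 364.0 | 348 319.31 421.0 | 349 319.3 426.0 | 350 319.32 425.0 | 351 319.31 422.0 | 352 319.31 424.0 | 353 319.32 424.0 | 354 319.31 425.0 | 355 319.32 423.0 | 356 319.32 423.0 | 357 319.32 425.0 | 358 319.28 375.0 | 359 319.17 153.0 | 
320 164
```

View pics/c15.png

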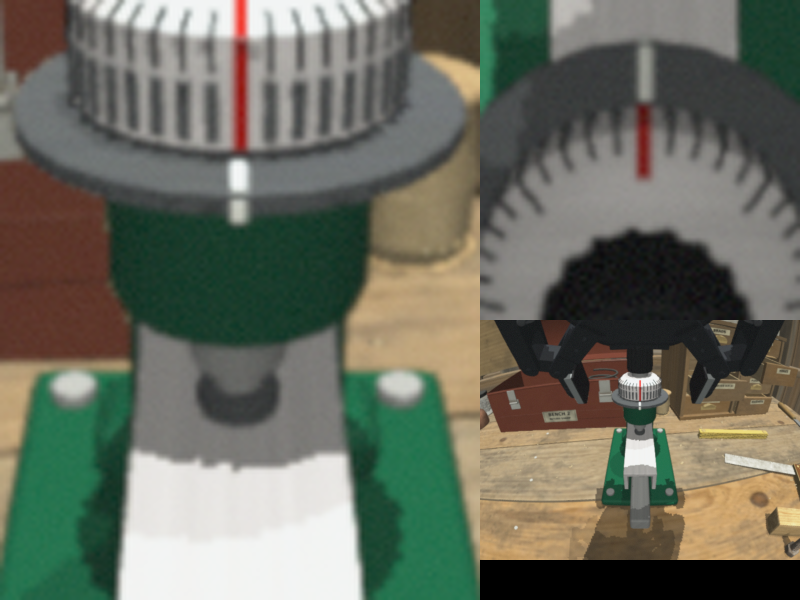

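The red line at (241,75) stands over the white index at (239,178), within about 1°. The foot rests on the web: its lower edge is at row 250 against 249 predicted for contact. The channel is straight and home, and the gripper is clear of everything. Handing in.

```bash
python3 -c "
from rig import order
print(order.hand_in())"
```

```text
the job is handed in; nothing more can be done
None
```

The job is handed in at about 26 s: the channel is home against the stop, the foot bears on it at about 16 N with the spring not solid, and the red zero line stands within about 1° of the white index; the hand-in returned no verdict.

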